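# Change the solder reels on the bench dispenser

## Robot

A 6-joint arm with a two-finger parallel gripper is mounted at the origin on the work surface. World frame = base frame: x ahead of the robot, y to its left, z up, the work surface at z = 0. Lengths are in m, angles in rad, forces in N, time in s.
With the tool pointing down it reaches from about 0.425 to 0.95 m from the base axis. Payload 14.7 kg.
Tool frame: the origin (TCP) lies on the centre line of the jaws, within the pads' length; the fingertips stand ctrl.nose_length ahead of it and the grasp point (between the pads) lies 3 mm ahead of it (ctrl.nose_length is the distance from the TCP to the fingertips, in m); z points along the fingers, y is the direction in which the jaws open and shut (so a half turn about z gives the same grasp; the last joint's range is limited). The gripper opens to 85 mm and grips with 20 to 120 N. Pads are 22 mm wide; open, the fingers measure 114 mm over their backs; the gripper's body (76 mm by 85 mm) begins 54 mm behind the grasp point. The pads swing forward as they close: fully open they stand 13 mm farther back than shut.
Start: joints at [-1.241, 0.48, 1.596, -0, 1.065, -0.047], TCP at [0.239, -0.604, 0.253] pointing down, gripper open.
Joint ranges: [-2.75, 2.75], [-0.82, 2.05], [0.23, 2.67], [-1.56, 4.7], [0.09, 2.69], [-2.92, 2.92]. Speed limits (rad/s): [1.89, 1.89, 2.39, 3.01, 3.01, 3.01].

## Interface

Orientations are given as a unit quaternion [w, x, y, z].
In Python, from bench import ctrl gives the robot as it stands. The module is installed in compiled form; this text tells all that it offers.
- The arm moves only by the tool apply_moves, never from a script. Its argument "moves" is a list of rows, each an object with "slide": the shift along the tool's x, y, z in units of 25 mm (1.0 is 25 mm), a list of three; "angular": the turn, a rotation vector about the tool's x, y, z in units of 0.12 rad (1.0 is 0.12 rad), a list of three; "fingers": the finger opening in mm, from 0 to 85.4. In form: [{"slide": [tx, ty, tz], "angular": [wx, wy, wz], "fingers": fingers}, ...]. A call has 1 to 12 rows; each row shifts and turns the commanded pose from where the row before left it, along the tool's axes as they then stand; what a row does not reach is not made up. A row lasts 1/10 s, in which the tool goes at most 50 mm and 8.59 degrees, less where a joint would pass 70% of its speed; a pose out of reach is approached as far as the arm can. A call with a number of a shift or a turn outside -1 to 1 is refused whole. A call with a gripper value outside its range is refused whole. The fingers move at their own pace and stop on an object; the grip force is fixed at half the most. Time passes only in rows, so rows that do not move let the fingers close. It gives the time, the measured TCP pose, the force and the opening at its end, in the units of the state.
- ctrl.observe(): the state, without advancing time (a new reading comes with each control period).
- ctrl.capture(name): name is "scene" or "top" or "wrist"; returns the picture (480x640x3 uint8, red, green, blue); there is no depth.
- ctrl.camera_info(name): a dict with "mtx" (3x3 intrinsics, pixels), "distortion" ([k1, k2, p1, p2, k3] as OpenCV has them; the pictures are not rectified), "xyz" and "orientation" of the camera in the world. Camera axes: x right, y down, z forward; pixel columns grow to the right and rows downward; lengths in m; the calibration is good to about 2 mm. A picture is of the moment at which its call begins: read the wrist's pose just before it. camera_info takes no time and is no camera call; for the wrist camera it gives the pose at the moment of the call.
- ctrl.close_job(): hands the job in, once; it reports no verdict.
The state is a dict: "t": time; "qpos": joint angles; "qd": joint speeds; "tau": joint torques, N m; "eef_pos": TCP position; "ee_rot": TCP orientation; "ft_force": force on the tool from outside, world axes, zero at the start; "wrist_torque": the same for the moment, N m; "gripper_width": opening from 0.0 (shut) to 1.0 (fully open).
Only numpy, scipy, OpenCV 4.12 (cv2) and the standard library are available. Lean on these libraries where they do the work, as an engineer would, in place of code of your own. Each camera call takes 0.05 s, during which the arm holds its last target.

## Task

To change the reels on the solder-wire dispenser, first turn its brake dial five clicks clockwise from where it stands to release the spindles. Then take off every empty white core and lay it in the red tray, and slip every full reel standing on the bench down onto a spindle of its own, fully home. Last, turn the dial three clicks back, anticlockwise, to set a light drag, let go, and leave the other things on the bench where they are.

Things in the scene. Friction and masses are not known exactly. Their poses are not given: they have to be found in the camera images.
- reel0_mid (a point): full reel of solder wire (may be absent): a spool 64 mm in diameter, 56 mm tall, blue rims, silver winding, about 0.3 kg, with a 24 mm bore right through along its own z axis; stands upright on the bench. This point is its centre, half-way up (28 mm above its underside).
- reel1_mid (a point): full reel of solder wire (may be absent): a spool 64 mm in diameter, 56 mm tall, blue rims, silver winding, about 0.3 kg, with a 24 mm bore right through along its own z axis; stands upright on the bench. This point is its centre, half-way up (28 mm above its underside).
- reel2_mid (a point): full reel of solder wire (may be absent): a spool 64 mm in diameter, 56 mm tall, blue rims, silver winding, about 0.3 kg, with a 24 mm bore right through along its own z axis; stands upright on the bench. This point is its centre, half-way up (28 mm above its underside).
- core0_mid (a point): empty reel core (may be absent): a plain white tube 46 mm in diameter, 56 mm tall, 24 mm bore along z, about 0.06 kg; starts on spindle 0. This point is its centre, half-way up (28 mm above its underside).
- core1_mid (a point): empty reel core (may be absent): a plain white tube 46 mm in diameter, 56 mm tall, 24 mm bore along z, about 0.06 kg; starts on spindle 1. This point is its centre, half-way up (28 mm above its underside).
- core2_mid (a point): empty reel core (may be absent): a plain white tube 46 mm in diameter, 56 mm tall, 24 mm bore along z, about 0.06 kg; starts on spindle 2. This point is its centre, half-way up (28 mm above its underside).
- spindle0 (a point): foot of one of three upright steel spindles on the dispenser (fixed grey base plate 420 x 100 x 12 mm): on its axis, at the top face of the plate, 12 mm above the bench, where a reel or core rests. 16 mm diameter, rises 64 mm above this point, tapered over the last 10 mm. Spindles 0, 1, 2 stand 95 mm apart in a row along this frame's +y; x is square to the row, z up.
- spindle1 (a point): foot of one of three upright steel spindles on the dispenser (fixed grey base plate 420 x 100 x 12 mm): on its axis, at the top face of the plate, 12 mm above the bench, where a reel or core rests. 16 mm diameter, rises 64 mm above this point, tapered over the last 10 mm. Spindles 0, 1, 2 stand 95 mm apart in a row along this frame's +y; x is square to the row, z up.
- spindle2 (a point): foot of one of three upright steel spindles on the dispenser (fixed grey base plate 420 x 100 x 12 mm): on its axis, at the top face of the plate, 12 mm above the bench, where a reel or core rests. 16 mm diameter, rises 64 mm above this point, tapered over the last 10 mm. Spindles 0, 1, 2 stand 95 mm apart in a row along this frame's +y; x is square to the row, z up.
- dial_grip (a point): where to grip the black brake dial, on its upright axis, 80 mm above the bench: bar 56 mm long, 14 thick, 34 tall (10 above this point), on a 62 mm disc whose top is 22 mm below this point. The blue housing, 100 x 100 mm, top 48 mm above the bench, is 130 mm beyond spindle 2 in the row. The frame turns with the dial: x along the bar, y across it (pinch along y).
- dial_pointer (a point): the pointer end of the dial's bar, on the edge of its disc 30 mm from the axis, shown by an orange line on the bar from the axis to here; it points at one of nine white tick marks on the housing, one per click.
- dial (a joint): turn of the brake dial in rad, growing clockwise seen from above. Clicks lie 0.419 rad (24 degrees) apart at 0, 0.419, 0.838 and so on to 8 clicks, with stops just beyond. A sprung detent pulls the dial to the nearest click; about 0.2 N m turns it over to the next. It starts at rest in one of the first three clicks.
- tray_floor (a point): red open tray for empty cores, fixed, 170 x 170 mm outside, 40 mm tall, 4 mm walls: the centre of its inner floor, 4 mm above the bench; x and y run along its sides.
- flux_jar: small lidded jar of flux, 44 mm wide, 50 mm tall; origin under its centre. Not to be disturbed.
- brush: flux brush lying on the bench, 160 mm long. Not to be disturbed.
- screwdriver: screwdriver lying on the bench, 170 mm long. Not to be disturbed.
- mug: blue mug, 76 mm wide, 85 mm tall; origin under its centre. Not to be disturbed.
Mind the look-alikes: they are no part of the job. Leave any pink look-alike of the part that bears reel0_mid alone. Leave any brown look-alike of the part that bears reel2_mid alone.

How it is judged:
By the outcome, as a careful person would: the job done as asked, in the order asked, and still so for the second after the job is handed in, with the robot touching nothing.
Of reel0, reel1, reel2 only 2 to 3 are there at a start; the rules pass over those that are not, and their reading is None.
Of core0, core1, core2 only 1 to 2 are there at a start; the rules pass over those that are not, and their reading is None.
At some moment in a run one of reel0, reel1, reel2 may be knocked a few centimetres aside while the robot is not near it.
It also fails if it takes over 210 s, if anything falls off the work surface, if the arm or the gripper's body presses on something with over 40 N, if the wrist force passes 120 N, or if a joint passes its speed limit or range.

## Working session

There is one attempt and no reset: what is moved stays moved. The work goes in short steps, Python scripts to look and compute and a tool call to move; the robot and the scene stay as the last step left them, time stands still between calls to the robot, and variables do not carry over. Pictures are saved under pics/ and viewed, and the job is handed in when it is done.

Besides the shell and the picture viewer there is one more tool, called after "Call:" as a command line: name --argument value ..., lists and objects as JSON in quotes. apply_moves: Moves the arm, as the interface text tells. Shifts and turns lie within -1 to 1; 1 stands for 25 mm of shift or 0.12 rad of turn. Its arguments: {"type":"object","properties":{"moves":{"type":"array"}},"required":["moves"]}

```bash
mkdir -p pics; python3 - <<'E'
from bench import ctrl
import cv2
print(ctrl.observe(), ctrl.nose_length)
for n in ("scene","top","wrist"):
    i=ctrl.camera_info(n); print(n,i)
    cv2.imwrite(f"pics/{n}0.png",ctrl.capture(n)[:,:,::-1])
E
```

```text
{'t': 0.0, 'qpos': array([-1.24059723e+00,  4.80886039e-01,  1.59687085e+00, -8.40021889e-06,
        1.06511102e+00, -4.66027307e-02]), 'qd': array([-2.11702243e-03, -1.78926772e-03,  3.99117076e-05,  1.11727252e-03,
       -3.83838952e-04, -2.22165958e-03]), 'tau': array([-1.95976907e-03, -9.50637031e+01, -4.30184269e+01, -3.24284292e-05,
        1.22396776e-02, -2.46687125e-05]), 'eef_pos': array([ 0.23905449, -0.60402178,  0.25263833]), 'ee_rot': array([-6.30711597e-04,  9.82304400e-01,  1.87290309e-01, -9.37484029e-05]), 'ft_force': array([-0.21398153,  1.25761086, -0.32991716]), 'wrist_torque': array([-0.04373636,  0.00898363,  0.05688926]), 'gripper_width': 0.9975685409715431} 0.022
scene {'mtx': array([[509.90523677,   0.        , 321.9842747 ],
       [  0.        , 509.90523677, 245.51784188],
       [  0.        ,   0.        ,   1.        ]]), 'distortion': array([-0.09462901,  0.        ,  0.        ,  0.        ,  0.        ]), 'xyz': array([1.05330145, 0.38531454, 0.86105575]), 'orientation': array([-0.16120782,  0.44165724,  0.82169299, -0.32213591])}
top {'mtx': array([[463.63826483,   0.        , 322.29529   ],
       [  0.        , 463.63826483, 235.75999157],
       [  0.        ,   0.        ,   1.        ]]), 'distortion': array([0.02588314, 0.        , 0.        , 0.        , 0.        ]), 'xyz': array([ 0.2803196 , -0.00269332,  1.0536993 ]), 'orientation': array([ 0.07295746, -0.65485519,  0.74792698, -0.08029391])}
wrist {'mtx': array([[413.90084225,   0.        , 319.21056499],
       [  0.        , 413.90084225, 233.75053737],
       [  0.        ,   0.        ,   1.        ]]), 'distortion': array([-0.09772538,  0.        ,  0.        ,  0.        ,  0.        ]), 'xyz': array([ 0.31356511, -0.57513927,  0.37334634]), 'orientation': array([ 0.12883259,  0.81665302, -0.55555035, -0.08856526])}
```

View pics/scene0.png

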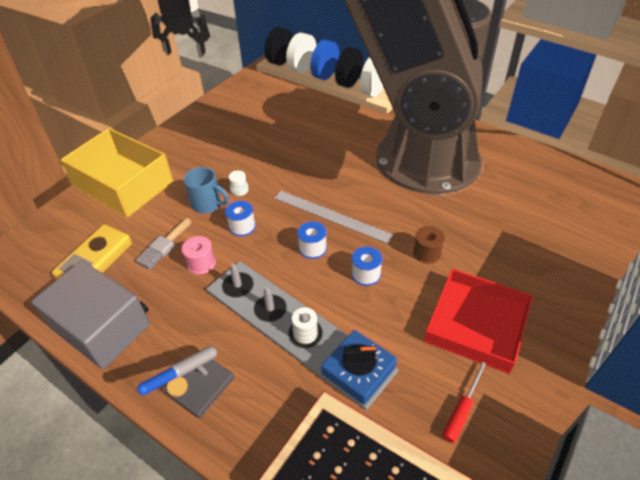

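View pics/top0.png

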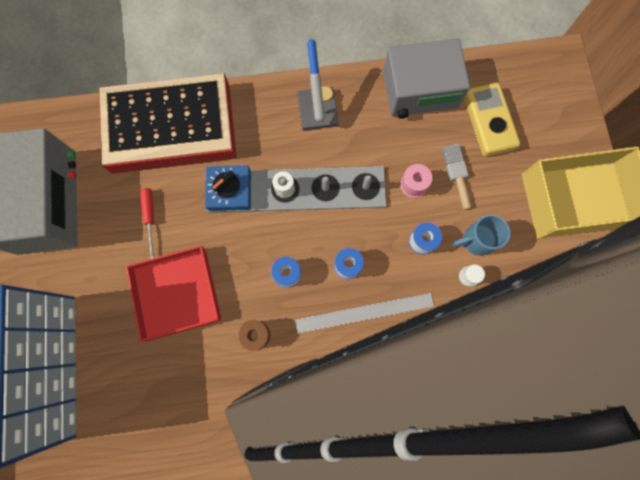

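View pics/wrist0.png

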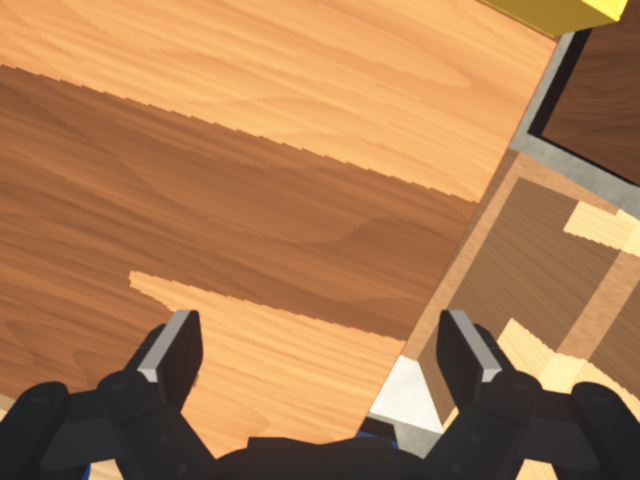

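The pictures show one white core, on spindle 2 beside the dial (top view 283,184), and three blue reels at about (286,271), (349,263) and (426,237). The pink reel (416,180) and the brown one (253,335) are look-alikes. The red tray is at (174,293).

```bash
cat > h.py <<'E'
from bench import ctrl
import cv2, numpy as np
from scipy.spatial.transform import Rotation as R
def info(n):
    i=ctrl.camera_info(n); q=i["orientation"]
    return i["mtx"],i["distortion"],i["xyz"],R.from_quat([q[1],q[2],q[3],q[0]]).as_matrix()
def ray(I,uv):
    p=cv2.undistortPoints(np.array([[uv]],float),I[0],I[1])[0,0]
    d=I[3]@np.array([p[0],p[1],1]); return I[2],d/np.linalg.norm(d)
def plane(I,uv,z):
    o,d=ray(I,uv); return o+d*(z-o[2])/d[2]
def proj(I,P):
    rv=cv2.Rodrigues(I[3].T)[0]; return cv2.projectPoints(np.array([P],float),rv,-I[3].T@I[2],I[0],I[1])[0][0,0]
def tri(rays):
    A=np.zeros((3,3));b=np.zeros(3)
    for o,d in rays:
        M=np.eye(3)-np.outer(d,d);A+=M;b+=M@o
    return np.linalg.solve(A,b)
def blobs(m,amin=60):
    n,l,s,c=cv2.connectedComponentsWithStats(m.astype(np.uint8))
    return [(c[i].round(1),s[i]) for i in range(1,n) if s[i][4]>=amin]
def hsv(im): return cv2.cvtColor(im,cv2.COLOR_RGB2HSV)
def save(name,im): cv2.imwrite(f"pics/{name}.png",im[:,:,::-1])
def st():
    s=ctrl.observe(); q=s["ee_rot"]; M=R.from_quat([q[1],q[2],q[3],q[0]]).as_matrix()
    print("t %.2f"%s["t"],"pos",s["eef_pos"].round(4),"yaw_y %.3f"%np.arctan2(M[1,1],M[0,1]),"x",M[:,0].round(3),"z",M[:,2].round(3),"q",s["qpos"].round(3),"F",s["ft_force"].round(1),"g %.3f"%s["gripper_width"])
    return s,M
E
python3 - <<'E'
from h import *
for n in ("top","scene"):
    im=cv2.imread(f"pics/{n}0.png")[:,:,::-1].copy(); H=hsv(im); I=info(n)
    blue=cv2.inRange(H,(105,150,60),(125,255,255))
    for c,s in blobs(blue): print(n,"blue",c,s,plane(I,c,.056).round(3))
    red=cv2.inRange(H,(0,200,80),(5,255,255))|cv2.inRange(H,(174,200,80),(180,255,255))
    for c,s in blobs(red,300): print(n,"red",c,s,plane(I,c,.02).round(3))
    og=cv2.inRange(H,(3,170,120),(14,255,255))
    b=(190,160,255,215) if n=="top" else (325,325,400,410)
    m=np.zeros_like(og);m[b[1]:b[3],b[0]:b[2]]=og[b[1]:b[3],b[0]:b[2]]
    for c,s in blobs(m,5): print("orange",c,s,plane(I,c,.09).round(3))
    wh=cv2.inRange(H,(0,0,170),(180,60,255))
    for c,s in blobs(wh,60): print(n,"white",c,s,plane(I,c,.068).round(3))
    x0,y0,x1,y1=(195,155,395,220) if n=="top" else (200,255,410,415)
    save(n+"crop",cv2.resize(im[y0:y1,x0:x1],None,fx=4 if n=="top" else 3.6,fy=4 if n=="top" else 3.6,interpolation=cv2.INTER_CUBIC))
E
```

```text
top blue [312.6  56.1] [309  40   9  33 183] [ 0.94  -0.063  0.056]
top blue [427.4 236.3] [415 224  26  26 407] [ 0.467 -0.257  0.056]
top blue [349. 262.] [336 249  27  27 426] [ 0.434 -0.078  0.056]
top blue [285.6 270.7] [273 258  27  26 424] [0.433 0.061 0.056]
top white [164.8  38.2] [ 123    0   97   84 5006] [1.025 0.282 0.068]
top white [503.6  17.9] [475   0  58  40 857] [ 0.97  -0.529  0.068]
top white [542.7   8.9] [537   2  13  14  77] [ 0.98  -0.626  0.068]
top white [314.6  95.1] [310  74  10  45 218] [ 0.831 -0.054  0.068]
top white [456.4 169.5] [447 162  20  16 232] [ 0.607 -0.345  0.068]
top white [281.9 181.3] [272 171  21  24 294] [0.632 0.046 0.068]
top white [413.5 243.8] [409 233  13  19  98] [ 0.453 -0.221  0.068]
top white [471.3 274.8] [459 264  26  22 430] [ 0.37  -0.331  0.068]
top white [363.4 312.7] [ 296  293  137   40 1853] [ 0.321 -0.091  0.068]
top white [400.  447.4] [394 436  15  22 173] [ 0.054 -0.123  0.068]
top white [324.8 451.7] [322 444   8  16  78] [0.065 0.025 0.068]
scene blue [308.1  29. ] [ 242    0  126   79 4451] [-0.385 -0.66   0.056
[... 1562 characters left out ...]
ene white [315.8 248. ] [305 236  22  21 287] [ 0.478 -0.036  0.068]
scene white [236.1 274.1] [232 264   8  22  73] [ 0.623 -0.131  0.068]
scene white [370.6 275.2] [360 264  22  20 263] [0.478 0.097 0.068]
scene white [269.5 296.7] [266 287   7  22  75] [ 0.631 -0.04   0.068]
scene white [108.8 320.4] [ 85 297  50  46 168] [ 0.845 -0.263  0.068]
scene white [305.5 323.7] [292 306  26  37 673] [0.643 0.054 0.068]
scene white [195.1 361.6] [174 348  43  30 420] [ 0.816 -0.063  0.068]
scene white [ 29.7 380.1] [   0  354   72   58 1240] [ 1.014 -0.285  0.068]
scene white [476.6 379.5] [469 363  16  34  67] [0.578 0.365 0.068]
scene white [378.9 391.9] [367 376  25  32  68] [0.688 0.236 0.068]
```

View pics/topcrop.png

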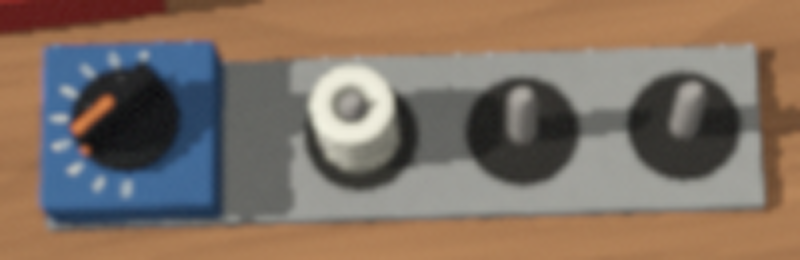

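View pics/scenecrop.png

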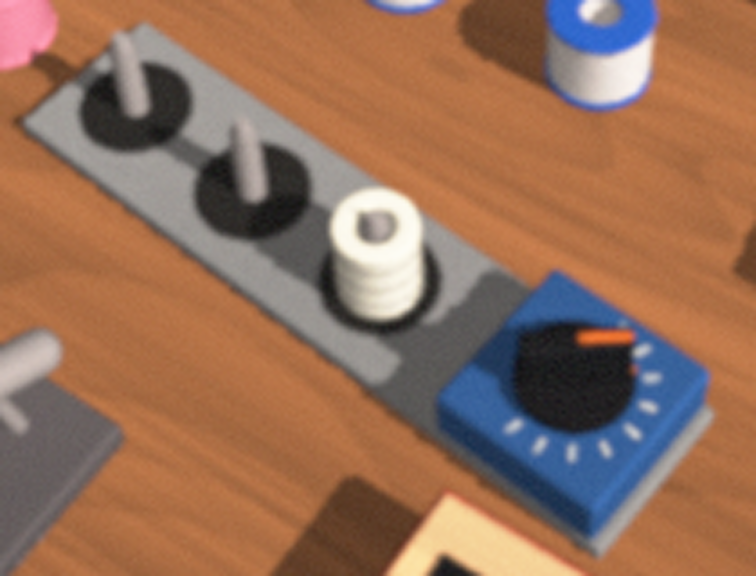

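```bash
python3 - <<'E'
from h import *
I=info("top");J=info("scene")
t=lambda u,v:(195+(u-1.5)/4,155+(v-1.5)/4)
s=lambda u,v:(200+(u-1.3)/3.6,255+(v-1.3)/3.6)
def pr(n,a,b,z=None):
    print(n,tri([ray(I,a),ray(J,b)]).round(4), None if z is None else (plane(I,a,z).round(4),plane(J,b,z).round(4)))
pr("s0tip",t(692,86),s(122,35),.075)
pr("s1tip",t(520,91),s(243,121),.075)
pr("s2tip",t(351,102),s(377,221),.075)
pr("s0disc",t(684,125),s(136,106),.013)
pr("s1disc",t(522,131),s(253,190),.013)
pr("core top",t(352,100),s(376,228),.068)
pr("pointer",t(76,130),s(633,338),.09)
pr("line in",t(111,99),s(579,338),.09)
pr("dot",t(85,151),s(634,370),.058)
pr("disc",t(124,121),s(574,376),.058)
print("housing")
for a in [(43,45),(213,40),(217,208),(42,210)]: print(plane(I,t(*a),.048).round(4))
for a in [(557,272),(708,376),(590,513),(438,402)]: print(plane(J,s(*a),.048).round(4))
# dial ticks
for a in [(144,56),(113,60),(86,70),(68,90),(58,119),(60,151),(73,176),(98,185),(126,189)]: print("tick",plane(I,t(*a),.048).round(4))
# tray corners
for a in [(128,264),(203,248),(219,321),(142,340)]: print("tray",plane(I,a,.04).round(3))
st()
E
```

```text
s0tip [ 0.614  -0.1438  0.0811] (array([ 0.6163, -0.145 ,  0.075 ]), array([ 0.6104, -0.1475,  0.075 ]))
s1tip [ 0.6241 -0.0495  0.0806] (array([ 0.6262, -0.0499,  0.075 ]), array([ 0.6209, -0.0525,  0.075 ]))
s2tip [0.633  0.0442 0.0725] (array([0.6322, 0.0439, 0.075 ]), array([0.6343, 0.0456, 0.075 ]))
s0disc [ 0.6137 -0.1455  0.0149] (array([ 0.6143, -0.1457,  0.013 ]), array([ 0.6127, -0.1468,  0.013 ]))
s1disc [ 0.6231 -0.051   0.0144] (array([ 0.6234, -0.0508,  0.013 ]), array([ 0.6225, -0.052 ,  0.013 ]))
core top [0.6351 0.0442 0.0688] (array([0.6359, 0.0435, 0.068 ]), array([0.6344, 0.0446, 0.068 ]))
pointer [0.6306 0.1938 0.0898] (array([0.6307, 0.1933, 0.09  ]), array([0.6304, 0.1942, 0.09  ]))
line in [0.6453 0.1728 0.0914] (array([0.6459, 0.1729, 0.09  ]), array([0.6446, 0.1725, 0.09  ]))
dot [0.6289 0.1959 0.0589] (array([0.6293, 0.1959, 0.058 ]), array([0.6284, 0.1958, 0.058 ]))
disc [0.6455 0.1725 0.0549] (array([0.6441, 0.1727, 0.058 ]), array([0.6474, 0.1727, 0.058 ]))
housing
[0.6994 0.2164 0.048 ]
[0.6896 0.1195 0.048 ]
[0.5896 0.1271 0.048 ]
[0.6014 0.2247 0.048 ]
[0.5948 0.1309 0.048 ]
[0.606  0.2261 0.048 ]
[0.7012 0.2147 0.048 ]
[0.6916 0.1214 0.048 ]
tick [0.6852 0.1596 0.048 ]
tick [0.6851 0.1774 0.048 ]
tick [0.6811 0.1932 0.048 ]
tick [0.6704 0.2044 0.048 ]
tick [0.6538 0.2115 0.048 ]
tick [0.6347 0.2119 0.048 ]
tick [0.619  0.2058 0.048 ]
tick [0.6119 0.1923 0.048 ]
tick [0.6074 0.1768 0.048 ]
tray [0.496 0.404 0.04 ]
tray [0.51  0.239 0.04 ]
tray [0.346 0.217 0.04 ]
tray [0.329 0.382 0.04 ]
t 0.15 pos [ 0.2391 -0.6041  0.2528] yaw_y -1.194 x [0.93  0.368 0.   ] z [-0.     0.001 -1.   ] q [-1.241  0.481  1.597  0.     1.065 -0.047] F [ 0.2 -0.1 -0.3] g 0.996
```

Fits agree between the two views. The reels are at (.434,.062), (.434,-.078) and (.468,-.257), and the spindle row points along 84.3°. The dial axis is at about (.645,.173). The pointer is at about 126°, which is the third tick (click 2). I'll turn the jaws first, then travel to the dial.

Call:
apply_moves --moves '[{"slide": [0, 0, 0], "angular": [0, 0, -1], "fingers": 50}, {"slide": [0, 0, 0], "angular": [0, 0, -1], "fingers": 50}, {"slide": [0, 0, 0], "angular": [0, 0, -1], "fingers": 50}, {"slide": [0, 0, 0], "angular": [0, 0, -1], "fingers": 50}, {"slide": [0, 0, 0], "angular": [0, 0, -1], "fingers": 50}, {"slide": [0, 0, 0], "angular": [0, 0, -1], "fingers": 50}, {"slide": [0, 0, 0], "angular": [0, 0, -1], "fingers": 50}, {"slide": [0, 0, 0], "angular": [0, 0, -1], "fingers": 50}, {"slide": [0, 0, 0], "angular": [0, 0, -1], "fingers": 50}, {"slide": [0, 0, 0], "angular": [0, 0, -1], "fingers": 50}, {"slide": [0, 0, 0], "angular": [0, 0, -1], "fingers": 50}, {"slide": [0, 0, 0], "angular": [0, 0, -1], "fingers": 50}]'

```text
t: 1.35
eef_pos: [0.2391, -0.6042, 0.253]
ee_rot: [-0.0, 0.613, 0.79, 0.0]
ft_force: [-0.3, -0.5, 0.5]
gripper_width: 0.587
```

Call:
apply_moves --moves '[{"slide": [0, 0, 0], "angular": [0, 0, -1], "fingers": 50}, {"slide": [0, 0, 0], "angular": [0, 0, -1], "fingers": 50}, {"slide": [0, 0, 0], "angular": [0, 0, -1], "fingers": 50}, {"slide": [0, 0, 0], "angular": [0, 0, -0.15], "fingers": 50}, {"slide": [0.5, 1, 0], "angular": [0, 0, 0], "fingers": 50}, {"slide": [0.5, 1, 0], "angular": [0, 0, 0], "fingers": 50}, {"slide": [0.5, 1, 0], "angular": [0, 0, 0], "fingers": 50}, {"slide": [0.5, 1, 0], "angular": [0, 0, 0], "fingers": 50}, {"slide": [0.5, 1, 0], "angular": [0, 0, 0], "fingers": 50}, {"slide": [0.5, 1, 0], "angular": [0, 0, 0], "fingers": 50}, {"slide": [0.5, 1, 0], "angular": [0, 0, 0], "fingers": 50}, {"slide": [0.5, 1, 0], "angular": [0, 0, 0], "fingers": 50}]'

```text
t: 2.55
eef_pos: [0.3434, -0.4053, 0.2533]
ee_rot: [0.0, 0.457, 0.889, 0.0]
ft_force: [0.3, 0.2, 0.7]
gripper_width: 0.585
```

Call:
apply_moves --moves '[{"slide": [0.5, 1, 0], "angular": [0, 0, 0], "fingers": 50}, {"slide": [0.5, 1, 0], "angular": [0, 0, 0], "fingers": 50}, {"slide": [0.5, 1, 0], "angular": [0, 0, 0], "fingers": 50}, {"slide": [0.5, 1, 0], "angular": [0, 0, 0], "fingers": 50}, {"slide": [0.5, 1, 0], "angular": [0, 0, 0], "fingers": 50}, {"slide": [0.5, 1, 0], "angular": [0, 0, 0], "fingers": 50}, {"slide": [0.5, 1, 0], "angular": [0, 0, 0], "fingers": 50}, {"slide": [0.5, 1, 0], "angular": [0, 0, 0], "fingers": 50}, {"slide": [0.5, 1, 0], "angular": [0, 0, 0], "fingers": 50}, {"slide": [0.5, 1, 0], "angular": [0, 0, 0], "fingers": 50}, {"slide": [0.5, 1, 0], "angular": [0, 0, 0], "fingers": 50}, {"slide": [0.5, 1, 0], "angular": [0, 0, 0], "fingers": 50}]'

```text
t: 3.75
eef_pos: [0.4993, -0.1082, 0.2533]
ee_rot: [0.0, 0.457, 0.889, 0.0]
ft_force: [1.1, -0.3, -0.0]
gripper_width: 0.585
```

Call:
apply_moves --moves '[{"slide": [0.5, 1, 0], "angular": [0, 0, 0], "fingers": 50}, {"slide": [0.5, 1, 0], "angular": [0, 0, 0], "fingers": 50}, {"slide": [0.5, 1, 0], "angular": [0, 0, 0], "fingers": 50}, {"slide": [0.5, 1, 0], "angular": [0, 0, 0], "fingers": 50}, {"slide": [0.5, 1, 0], "angular": [0, 0, 0], "fingers": 50}, {"slide": [0.5, 1, 0.2], "angular": [0, 0, 0], "fingers": 50}, {"slide": [0.5, 1, 0.6], "angular": [0, 0, 0], "fingers": 50}, {"slide": [0.5, 1, 0.6], "angular": [0, 0, 0], "fingers": 50}, {"slide": [0.5, 1, 0.6], "angular": [0, 0, 0], "fingers": 50}, {"slide": [0.4, 1, 0.1], "angular": [0, 0, 0], "fingers": 50}, {"slide": [0, 0.4, 0], "angular": [0, 0, 0], "fingers": 50}, {"slide": [0, 0, 0], "angular": [0, 0, 0], "fingers": 50}]'

```text
t: 4.95
eef_pos: [0.639, 0.1426, 0.2006]
ee_rot: [0.0, 0.456, 0.89, 0.0]
ft_force: [-1.1, 0.3, -0.2]
gripper_width: 0.58
```

```bash
python3 - <<'E'
from h import *
st(); I=info("wrist"); im=ctrl.capture("wrist"); save("w1",im)
for n,p in dict(dial=(.6454,.173,.09),disc=(.6454,.173,.058),dot=(.6289,.1959,.058)).items(): print(n,proj(I,p).round(1))
E
```

```text
t 4.95 pos [0.639  0.1426 0.2006] yaw_y 0.623 x [-0.584  0.812 -0.   ] z [ 0. -0. -1.] q [ 0.173  0.539  1.636 -0.     0.966 -0.45 ] F [-1.1  0.3 -0.2] g 0.580
dial [358.1 205.1]
disc [353.6 193.2]
dot [354.6 149.3]
```

View pics/w1.png

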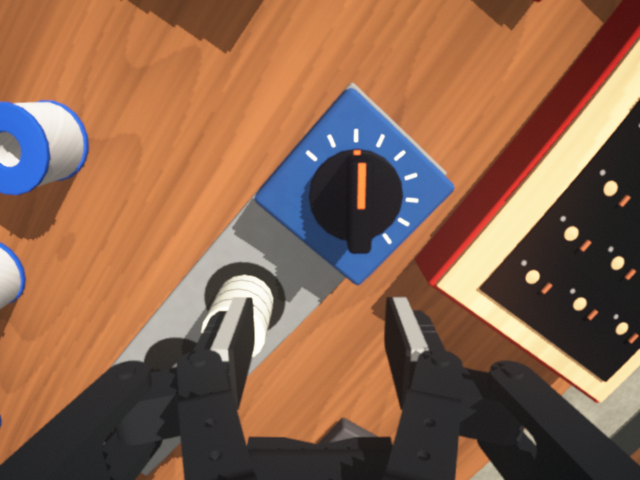

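The wrist view confirms the pointer (357,152) is at the third tick, click 2. The disc centre is near (356,195).

```bash
python3 - <<'E'
from h import *
s,M=st(); I=info("wrist")
im=cv2.imread("pics/w1.png")[:,:,::-1].copy()
g=cv2.inRange(hsv(im),(0,0,0),(180,255,70)); g[:, :290]=0; g[260:]=0; g[:,420:]=0
c=max(cv2.findContours(g,0,1)[0],key=cv2.contourArea); print(cv2.minEnclosingCircle(c),cv2.fitEllipse(c))
for uv,z in (((356,195),.058),((361,208),.09),((361,164),.09),((357,152),.058)): print(uv,plane(I,uv,z).round(4))
T=np.array([.646,.173,.085]); print("tool delta units",(M.T@(T-s["eef_pos"])/.025).round(2))
E
```

```text
t 5.00 pos [0.6383 0.1418 0.2007] yaw_y 0.623 x [-0.584  0.812 -0.   ] z [-0. -0. -1.] q [ 0.172  0.538  1.638 -0.     0.966 -0.451] F [ 0.6 -0.4  0.3] g 0.589
((356.0714416503906, 201.35714721679688), 51.607025146484375) ((355.162841796875, 198.1750946044922), (90.31037139892578, 96.82994079589844), 0.6863219738006592)
(356, 195) [0.6467 0.172  0.058 ]
(361, 208) [0.6471 0.1718 0.09  ]
(361, 164) [0.6317 0.192  0.09  ]
(357, 152) [0.6304 0.1946 0.058 ]
tool delta units [0.84 0.98 4.63]
```

Call:
apply_moves --moves '[{"slide": [0.4, 0.5, 0], "angular": [0, 0, 0], "fingers": 45}, {"slide": [0.42, 0.5, 0], "angular": [0, 0, 0], "fingers": 45}, {"slide": [0, 0, 1], "angular": [0, 0, 0], "fingers": 45}, {"slide": [0, 0, 1], "angular": [0, 0, 0], "fingers": 45}, {"slide": [0, 0, 1], "angular": [0, 0, 0], "fingers": 45}, {"slide": [0, 0, 0.8], "angular": [0, 0, 0], "fingers": 45}, {"slide": [0, 0, 0.4], "angular": [0, 0, 0], "fingers": 45}, {"slide": [0, 0, 0.4], "angular": [0, 0, 0], "fingers": 45}, {"slide": [0, 0, 0], "angular": [0, 0, 0], "fingers": 45}, {"slide": [0, 0, 0], "angular": [0, 0, 0], "fingers": 45}]'

```text
t: 6.0
eef_pos: [0.647, 0.1734, 0.0865]
ee_rot: [0.0, 0.456, 0.89, 0.0]
ft_force: [-0.0, 0.1, 0.6]
gripper_width: 0.528
```

Call:
apply_moves --moves '[{"slide": [0, 0, 0], "angular": [0, 0, 0], "fingers": 20}, {"slide": [0, 0, 0], "angular": [0, 0, 0], "fingers": 15}, {"slide": [0, 0, 0], "angular": [0, 0, 0], "fingers": 5}, {"slide": [0, 0, 0], "angular": [0, 0, 0], "fingers": 5}, {"slide": [0, 0, 0], "angular": [0, 0, 0], "fingers": 5}, {"slide": [0, 0, 0], "angular": [0, 0, 0], "fingers": 5}]'

```text
t: 6.6
eef_pos: [0.6467, 0.1731, 0.0868]
ee_rot: [0.0, 0.456, 0.89, 0.0]
ft_force: [-3.7, -1.5, 9.0]
gripper_width: 0.153
```

```bash
python3 - <<'E'
from h import *
st(); print(ctrl.observe()["wrist_torque"].round(2)); save("w2",ctrl.capture("wrist"))
E
```

```text
t 6.60 pos [0.6467 0.1731 0.0868] yaw_y 0.624 x [-0.584  0.812 -0.   ] z [ 0.001 -0.    -1.   ] q [ 0.216  0.692  1.676 -0.     0.774 -0.408] F [-3.7 -1.5  9. ] g 0.153
[-0.29  0.49 -0.04]
```

View pics/w2.png

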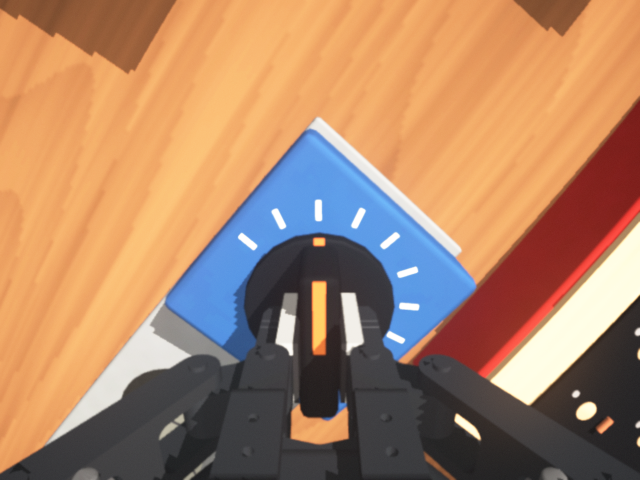

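The bar is gripped and centred. The pointer at (319,242) faces the third tick. Next is the turn of 2.094 rad, or 17.45 units.

Call:
apply_moves --moves '[{"slide": [0, 0, 0], "angular": [0, 0, 0.8], "fingers": 5}, {"slide": [0, 0, 0], "angular": [0, 0, 0.8], "fingers": 5}, {"slide": [0, 0, 0], "angular": [0, 0, 0.8], "fingers": 5}, {"slide": [0, 0, 0], "angular": [0, 0, 0.8], "fingers": 5}, {"slide": [0, 0, 0], "angular": [0, 0, 0.8], "fingers": 5}, {"slide": [0, 0, 0], "angular": [0, 0, 0.8], "fingers": 5}, {"slide": [0, 0, 0], "angular": [0, 0, 0.8], "fingers": 5}, {"slide": [0, 0, 0], "angular": [0, 0, 0.8], "fingers": 5}, {"slide": [0, 0, 0], "angular": [0, 0, 0.8], "fingers": 5}, {"slide": [0, 0, 0], "angular": [0, 0, 0.8], "fingers": 5}, {"slide": [0, 0, 0], "angular": [0, 0, 0.8], "fingers": 5}, {"slide": [0, 0, 0], "angular": [0, 0, 0.8], "fingers": 5}]'

```text
t: 7.85
eef_pos: [0.6482, 0.1731, 0.0869]
ee_rot: [0.001, 0.868, 0.497, 0.002]
ft_force: [6.0, -4.3, 1.0]
gripper_width: 0.151
```

Call:
apply_moves --moves '[{"slide": [0, 0, 0], "angular": [0, 0, 0.8], "fingers": 5}, {"slide": [0, 0, 0], "angular": [0, 0, 0.8], "fingers": 5}, {"slide": [0, 0, 0], "angular": [0, 0, 0.8], "fingers": 5}, {"slide": [0, 0, 0], "angular": [0, 0, 0.8], "fingers": 5}, {"slide": [0, 0, 0], "angular": [0, 0, 0.8], "fingers": 5}, {"slide": [0, 0, 0], "angular": [0, 0, 0.8], "fingers": 5}, {"slide": [0, 0, 0], "angular": [0, 0, 0.8], "fingers": 5}, {"slide": [0, 0, 0], "angular": [0, 0, 0.8], "fingers": 5}, {"slide": [0, 0, 0], "angular": [0, 0, 0.8], "fingers": 5}, {"slide": [0, 0, 0], "angular": [0, 0, 0.65], "fingers": 5}, {"slide": [0, 0, 0], "angular": [0, 0, 0], "fingers": 5}, {"slide": [0, 0, 0], "angular": [0, 0, 0], "fingers": 5}]'

```text
t: 9.05
eef_pos: [0.6488, 0.1721, 0.0869]
ee_rot: [0.0, 0.999, 0.05, 0.002]
ft_force: [9.3, -12.1, -0.9]
gripper_width: 0.148
```

```bash
python3 - <<'E'
from h import *
st(); print(ctrl.observe()["wrist_torque"].round(2)); save("w3",ctrl.capture("wrist"))
E
```

```text
t 9.05 pos [0.6488 0.1721 0.0869] yaw_y -1.470 x [0.995 0.101 0.004] z [ 0.004 -0.001 -1.   ] q [ 0.215  0.692  1.674 -0.002  0.771  1.687] F [  9.3 -12.1  -0.9] g 0.148
[-2.09 -1.49  0.08]
```

View pics/w3.png

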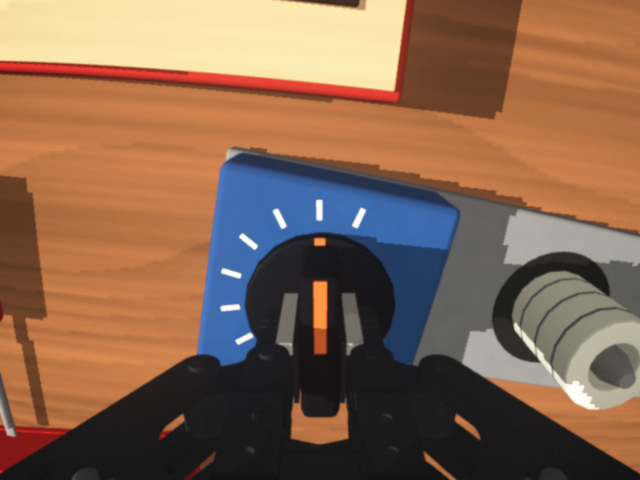

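The pointer (320,242) is at the tick second from the end, which is click 7, five on from the start. I'll release and rise.

Call:
apply_moves --moves '[{"slide": [0, 0, 0], "angular": [0, 0, 0], "fingers": 50}, {"slide": [0, 0, 0], "angular": [0, 0, 0], "fingers": 50}, {"slide": [0, 0, 0], "angular": [0, 0, 0], "fingers": 50}, {"slide": [0, 0, 0], "angular": [0, 0, 0], "fingers": 50}, {"slide": [0, 0, -1], "angular": [0, 0, 0], "fingers": 50}, {"slide": [0, 0, -1], "angular": [0, 0, 0], "fingers": 50}, {"slide": [0, 0, -1], "angular": [0, 0, 0], "fingers": 50}, {"slide": [0, 0, -1], "angular": [0, 0, 0], "fingers": 50}, {"slide": [0, 0, -1], "angular": [0, 0, 0], "fingers": 50}, {"slide": [0, 0, 0], "angular": [0, 0, 0], "fingers": 50}]'

```text
t: 10.1
eef_pos: [0.6483, 0.1737, 0.2145]
ee_rot: [-0.0, 0.999, 0.05, 0.003]
ft_force: [1.0, 0.1, -1.1]
gripper_width: 0.586
```

```bash
python3 - <<'E'
from h import *
st(); save("w4",ctrl.capture("wrist"));save("t4",ctrl.capture("top"))
E
```

```text
t 10.10 pos [0.6483 0.1737 0.2145] yaw_y -1.470 x [0.995 0.101 0.005] z [ 0.005  0.001 -1.   ] q [0.217 0.544 1.587 0.    1.005 1.686] F [ 1.   0.1 -1.1] g 0.586
```

View pics/w4.png

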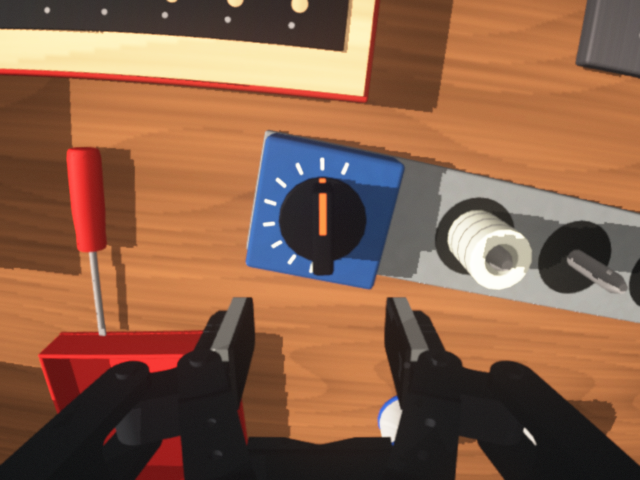

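View pics/t4.png

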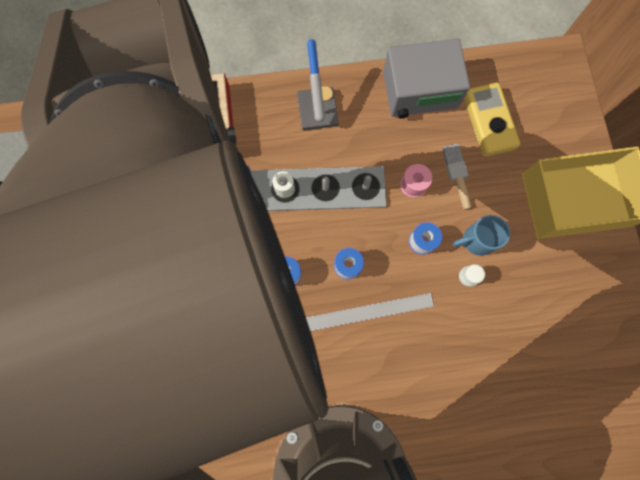

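Released, and the dial stays at click 7 with one tick left to its right. The reels are unmoved so far. Now the core: I'll turn the jaws square to the row and hover over spindle 2.

Call:
apply_moves --moves '[{"slide": [0, 0, 0], "angular": [0, 0, -1], "fingers": 70}, {"slide": [0, 0, 0], "angular": [0, 0, -1], "fingers": 70}, {"slide": [0, 0, 0], "angular": [0, 0, -1], "fingers": 70}, {"slide": [0, 0, 0], "angular": [0, 0, -1], "fingers": 70}, {"slide": [0, 0, 0], "angular": [0, 0, -1], "fingers": 70}, {"slide": [0, 0, 0], "angular": [0, 0, -1], "fingers": 70}, {"slide": [0, 0, 0], "angular": [0, 0, -1], "fingers": 70}, {"slide": [0, 0, 0], "angular": [0, 0, -1], "fingers": 70}, {"slide": [0, 0, 0], "angular": [0, 0, -1], "fingers": 70}, {"slide": [0, 0, 0], "angular": [0, 0, -1], "fingers": 70}, {"slide": [0, 0, 0], "angular": [0, 0, -1], "fingers": 70}, {"slide": [0, 0, 0], "angular": [0, 0, -0.43], "fingers": 70}]'

```text
t: 11.4
eef_pos: [0.6458, 0.1731, 0.2092]
ee_rot: [-0.001, 0.739, 0.673, -0.001]
ft_force: [-0.1, 0.6, -0.3]
gripper_width: 0.818
```

Call:
apply_moves --moves '[{"slide": [-1, 0, 0], "angular": [0, 0, 0], "fingers": 70}, {"slide": [-1, 0, 0], "angular": [0, 0, 0], "fingers": 70}, {"slide": [-1, 0, 0], "angular": [0, 0, 0], "fingers": 70}, {"slide": [-1, 0, 0], "angular": [0, 0, 0], "fingers": 70}, {"slide": [-1, 0, 0], "angular": [0, 0, 0], "fingers": 70}, {"slide": [0, 0, 0], "angular": [0, 0, 0], "fingers": 70}]'

```text
t: 12.0
eef_pos: [0.6333, 0.0462, 0.2094]
ee_rot: [-0.001, 0.742, 0.671, -0.001]
ft_force: [-0.1, 0.7, 0.2]
gripper_width: 0.821
```

```bash
python3 - <<'E'
from h import *
s,M=st(); I=info("wrist"); im=ctrl.capture("wrist"); save("w5",im)
for n,p in dict(tip2=(.6325,.0437,.076),foot1=(.6231,-.051,.012),tip1=(.6231,-.051,.076),core=(.6325,.0437,.068)).items(): print(n,proj(I,p).round(1))
T=np.array([.6325,.0437,.043]); print("tool delta units",(M.T@(T-s["eef_pos"])/.025).round(2))
E
```

```text
t 12.00 pos [0.6333 0.0462 0.2094] yaw_y -0.100 x [ 0.1    0.995 -0.001] z [-0.002 -0.001 -1.   ] q [ 2.500e-02  5.050e-01  1.675e+00 -1.000e-03  9.650e-01  1.260e-01] F [-0.1  0.7  0.2] g 0.821
tip2 [317.8 232.7]
foot1 [318.6 314.6]
tip1 [318.2 358.1]
core [317.8 229. ]
tool delta units [-0.1  -0.01  6.66]
```

View pics/w5.png

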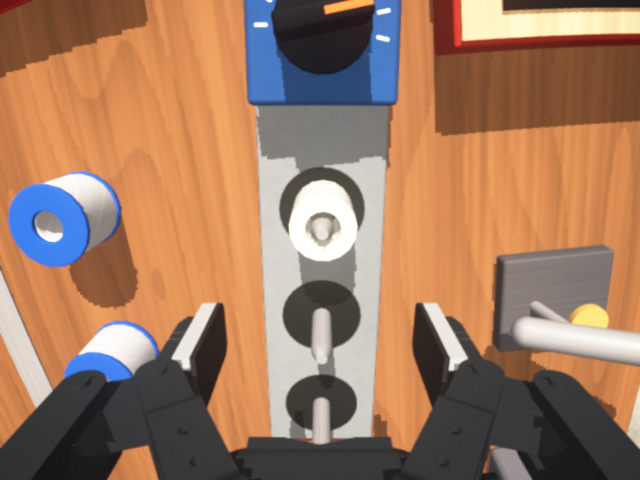

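The core top (323,230) and spindle 1 foot (321,315) sit 2–4 px right of where I predicted, so the row is about 1.5 mm farther in x. I'll shift and descend on the core.

Call:
apply_moves --moves '[{"slide": [-0.08, 0.07, 0.5], "angular": [0, 0, 0], "fingers": 70}, {"slide": [0, 0, 1], "angular": [0, 0, 0], "fingers": 70}, {"slide": [0, 0, 1], "angular": [0, 0, 0], "fingers": 70}, {"slide": [0, 0, 1], "angular": [0, 0, 0], "fingers": 70}, {"slide": [0, 0, 1], "angular": [0, 0, 0], "fingers": 70}, {"slide": [0, 0, 1], "angular": [0, 0, 0], "fingers": 70}, {"slide": [0, 0, 0.6], "angular": [0, 0, 0], "fingers": 70}, {"slide": [0, 0, 0.3], "angular": [0, 0, 0], "fingers": 70}, {"slide": [0, 0, 0], "angular": [0, 0, 0], "fingers": 70}, {"slide": [0, 0, 0], "angular": [0, 0, 0], "fingers": 70}]'

```text
t: 13.05
eef_pos: [0.6364, 0.0468, 0.0514]
ee_rot: [0.0, 0.741, 0.672, 0.0]
ft_force: [0.2, -0.0, 0.2]
gripper_width: 0.82
```

Call:
apply_moves --moves '[{"slide": [0, 0, 0], "angular": [0, 0, 0], "fingers": 48}, {"slide": [0, 0, 0], "angular": [0, 0, 0], "fingers": 44}, {"slide": [0, 0, 0], "angular": [0, 0, 0], "fingers": 36}, {"slide": [0, 0, 0], "angular": [0, 0, 0], "fingers": 36}, {"slide": [0, 0, 0], "angular": [0, 0, 0], "fingers": 36}, {"slide": [0, 0, 0], "angular": [0, 0, 0], "fingers": 36}]'

```text
t: 13.65
eef_pos: [0.6366, 0.0467, 0.0522]
ee_rot: [0.001, 0.741, 0.671, 0.001]
ft_force: [-2.9, 1.1, 9.3]
gripper_width: 0.533
```

Opening is 45.5 mm, so the core is held. I'll lift it straight up 90 mm and travel to the tray.

Call:
apply_moves --moves '[{"slide": [0, 0, -0.5], "angular": [0, 0, 0], "fingers": 36}, {"slide": [0, 0, -0.8], "angular": [0, 0, 0], "fingers": 36}, {"slide": [0, 0, -0.8], "angular": [0, 0, 0], "fingers": 36}, {"slide": [0, 0, -0.8], "angular": [0, 0, 0], "fingers": 36}, {"slide": [0, 0, -0.8], "angular": [0, 0, 0], "fingers": 36}, {"slide": [0, 0, -0.3], "angular": [0, 0, 0], "fingers": 36}, {"slide": [0, 0, 0], "angular": [0, 0, 0], "fingers": 36}]'

```text
t: 14.35
eef_pos: [0.6366, 0.0467, 0.1525]
ee_rot: [0.001, 0.741, 0.671, 0.001]
ft_force: [0.7, -0.0, -0.3]
gripper_width: 0.527
```

Call:
apply_moves --moves '[{"slide": [0.8, -0.8, 0], "angular": [0, 0, 0], "fingers": 36}, {"slide": [0.9, -0.9, 0], "angular": [0, 0, 0], "fingers": 36}, {"slide": [0.9, -0.9, 0], "angular": [0, 0, 0], "fingers": 36}, {"slide": [0.9, -0.9, 0], "angular": [0, 0, 0], "fingers": 36}, {"slide": [0.9, -0.9, 0], "angular": [0, 0, 0], "fingers": 36}, {"slide": [0.9, -0.9, 0], "angular": [0, 0, 0], "fingers": 36}, {"slide": [0.9, -0.9, 0], "angular": [0, 0, 0], "fingers": 36}, {"slide": [0.9, -0.9, 0], "angular": [0, 0, 0], "fingers": 36}, {"slide": [0.9, -0.9, 0], "angular": [0, 0, 0], "fingers": 36}, {"slide": [0.9, -0.9, 0], "angular": [0, 0, 0], "fingers": 36}, {"slide": [0.7, -0.7, 0], "angular": [0, 0, 0], "fingers": 36}, {"slide": [0, 0, 0], "angular": [0, 0, 0], "fingers": 36}]'

```text
t: 15.55
eef_pos: [0.4184, 0.3105, 0.15]
ee_rot: [-0.0, 0.74, 0.672, -0.001]
ft_force: [0.1, 0.5, -0.8]
gripper_width: 0.533
```

```bash
python3 - <<'E'
from h import *
s,M=st(); save("w6",ctrl.capture("wrist")); save("s6",ctrl.capture("scene"))
T=np.array([.42,.311,.046]); print("tool delta units",(M.T@(T-s["eef_pos"])/.025).round(2))
E
```

```text
t 15.55 pos [0.4184 0.3105 0.15  ] yaw_y -0.096 x [ 0.096  0.995 -0.001] z [-0.002 -0.001 -1.   ] q [5.800e-01 4.400e-01 1.988e+00 1.000e-03 7.140e-01 6.760e-01] F [ 0.1  0.5 -0.8] g 0.533
tool delta units [0.03 0.07 4.16]
```

View pics/w6.png

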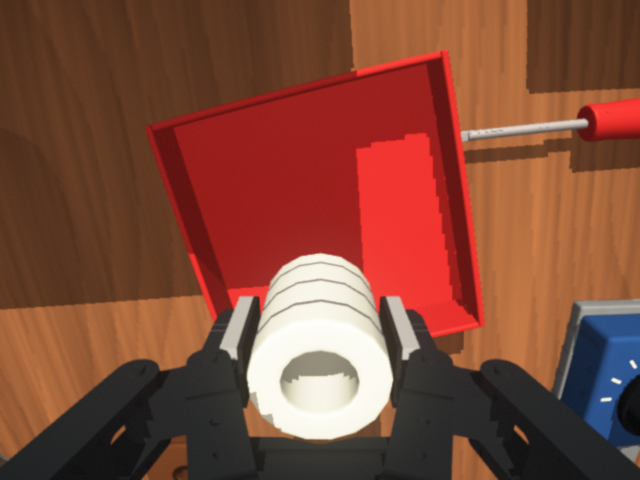

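View pics/s6.png

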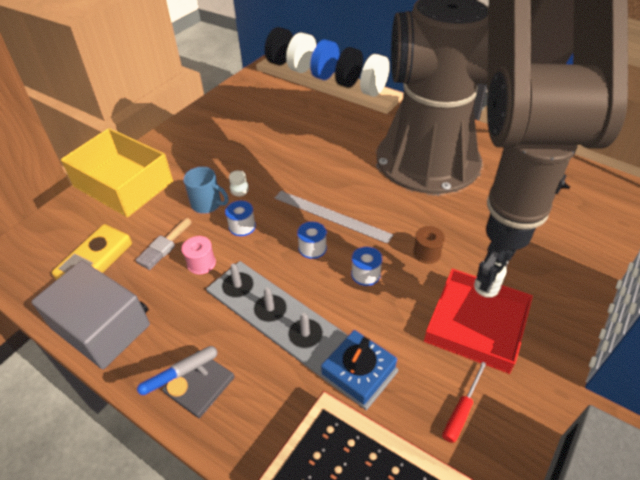

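The core is held upright over the tray, and spindle 2 is now bare. I'll lower it to the floor and release.

Call:
apply_moves --moves '[{"slide": [0, 0, 0.8], "angular": [0, 0, 0], "fingers": 36}, {"slide": [0, 0, 0.9], "angular": [0, 0, 0], "fingers": 36}, {"slide": [0, 0, 0.9], "angular": [0, 0, 0], "fingers": 36}, {"slide": [0, 0, 0.8], "angular": [0, 0, 0], "fingers": 36}, {"slide": [0, 0, 0.4], "angular": [0, 0, 0], "fingers": 36}, {"slide": [0, 0, 0.2], "angular": [0, 0, 0], "fingers": 36}, {"slide": [0, 0, 0.12], "angular": [0, 0, 0], "fingers": 36}, {"slide": [0, 0, 0], "angular": [0, 0, 0], "fingers": 36}]'

```text
t: 16.45
eef_pos: [0.4209, 0.3091, 0.048]
ee_rot: [0.0, 0.741, 0.671, 0.0]
ft_force: [-0.4, -0.2, -1.5]
gripper_width: 0.528
```

Call:
apply_moves --moves '[{"slide": [0, 0, 0], "angular": [0, 0, 0], "fingers": 50}, {"slide": [0, 0, 0], "angular": [0, 0, 0], "fingers": 56}, {"slide": [0, 0, 0], "angular": [0, 0, 0], "fingers": 65}, {"slide": [0, 0, 0], "angular": [0, 0, 0], "fingers": 65}, {"slide": [0, 0, 0], "angular": [0, 0, 0], "fingers": 65}, {"slide": [0, 0, -0.6], "angular": [0, 0, 0], "fingers": 65}, {"slide": [0, 0, -1], "angular": [0, 0, 0], "fingers": 65}, {"slide": [0, 0, -1], "angular": [0, 0, 0], "fingers": 65}, {"slide": [0, 0, -1], "angular": [0, 0, 0], "fingers": 65}, {"slide": [0, 0, -1], "angular": [0, 0, 0], "fingers": 65}, {"slide": [0, 0, -1], "angular": [0, 0, 0], "fingers": 85}, {"slide": [0, 0, -0.5], "angular": [0, 0, 0], "fingers": 85}]'

```text
t: 17.65
eef_pos: [0.4212, 0.3095, 0.2023]
ee_rot: [0.0, 0.741, 0.671, 0.001]
ft_force: [-0.7, -0.2, -0.7]
gripper_width: 0.992
```

```bash
python3 - <<'E'
from h import *
s,M=st(); save("w7",ctrl.capture("wrist")); im=ctrl.capture("scene"); save("s7",im)
I=info("scene"); H=hsv(im)
for c,q in blobs(cv2.inRange(H,(105,150,60),(125,255,255))):
    if 200<q[4]<500: print("blue",c,q,plane(I,c,.056).round(4))
T=np.array([.434,.0615,.2]); print("tool delta units",(M.T@(T-s["eef_pos"])/.025).round(2))
E
```

```text
t 17.65 pos [0.4212 0.3095 0.2023] yaw_y -0.098 x [0.098 0.995 0.001] z [ 0.002  0.001 -1.   ] q [0.576 0.366 1.942 0.    0.831 0.674] F [-0.7 -0.2 -0.7] g 0.992
blue [238.5 210.4] [226 202  26  18 283] [ 0.4697 -0.2568  0.056 ]
blue [311.1 232. ] [299 223  26  19 311] [ 0.4357 -0.0777  0.056 ]
blue [366.4 258. ] [353 248  28  21 371] [0.4348 0.0619 0.056 ]
blue [156.4 381.2] [138 369  38  25 405] [ 0.8804 -0.1001  0.056 ]
tool delta units [-9.82  1.48  0.08]
```

View pics/w7.png

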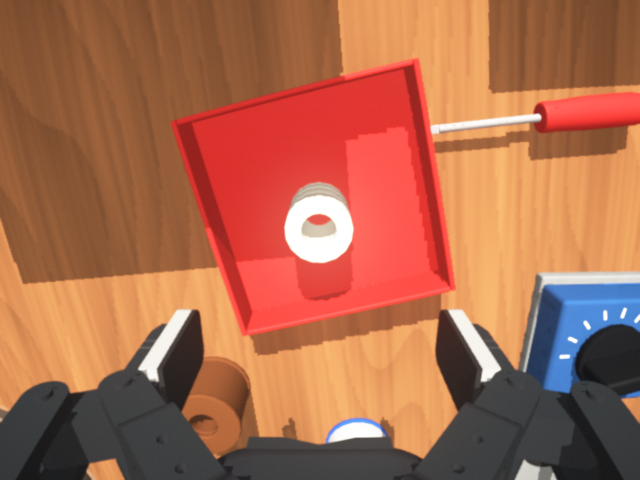

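The core stands in the middle of the tray (319,228). All three reels are still where they were. Next reel A (.434,.062).

Call:
apply_moves --moves '[{"slide": [-0.9, 0.15, 0], "angular": [0, 0, 0], "fingers": 85}, {"slide": [-0.9, 0.15, 0], "angular": [0, 0, 0], "fingers": 85}, {"slide": [-0.9, 0.15, 0], "angular": [0, 0, 0], "fingers": 85}, {"slide": [-0.9, 0.15, 0], "angular": [0, 0, 0], "fingers": 85}, {"slide": [-0.9, 0.15, 0], "angular": [0, 0, 0], "fingers": 85}, {"slide": [-0.9, 0.15, 0], "angular": [0, 0, 0], "fingers": 85}, {"slide": [-0.9, 0.15, 0], "angular": [0, 0, 0], "fingers": 85}, {"slide": [-0.9, 0.15, 0], "angular": [0, 0, 0], "fingers": 85}, {"slide": [-0.9, 0.15, 0], "angular": [0, 0, 0], "fingers": 85}, {"slide": [-0.9, 0.15, 0], "angular": [0, 0, 0], "fingers": 85}, {"slide": [-0.8, 0, 0], "angular": [0, 0, 0], "fingers": 85}, {"slide": [0, 0, 0], "angular": [0, 0, 0], "fingers": 85}]'

```text
t: 18.95
eef_pos: [0.4329, 0.0598, 0.1991]
ee_rot: [-0.001, 0.742, 0.671, -0.001]
ft_force: [0.1, 0.3, -0.3]
gripper_width: 0.999
```

```bash
cat > look.py <<'E'
from h import *
import sys
def look(name):
    s,M=st(); I=info("wrist"); im=ctrl.capture("wrist"); save(name,im); H=hsv(im)
    b=cv2.inRange(H,(105,150,60),(125,255,255)); 
    for c in cv2.findContours(b,0,1)[0]:
        if cv2.contourArea(c)>800:
            e=cv2.fitEllipse(cv2.convexHull(c)); x,y,w,h=cv2.boundingRect(c)
            P=plane(I,e[0],.056); print("ell",np.round(e[0],1),np.round(e[1],1),(x,y,w,h),P.round(4),"units",(M.T@(np.array([P[0],P[1],.031])-s["eef_pos"])/.025).round(2))
if __name__=="__main__": look(sys.argv[1])
E
python3 look.py w8
```

```text
t 18.95 pos [0.4329 0.0598 0.1991] yaw_y -0.100 x [ 0.1    0.995 -0.001] z [-0.002 -0.    -1.   ] q [ 0.068  0.262  2.121 -0.     0.76   0.169] F [ 0.1  0.3 -0.3] g 0.999
ell [340.4 390.3] [65.8 78.8] (301, 358, 79, 66) [ 0.4362 -0.0754  0.056 ] units [-5.37  0.68  6.73]
ell [322.3 219.9] [89.5 93. ] (276, 176, 93, 89) [0.4357 0.0628 0.056 ] units [0.13 0.11 6.72]
ell [590.   60.6] [ 90.  146.2] (548, 0, 92, 104) [0.6129 0.1498 0.056 ] units [4.31 6.82 6.71]
```

View pics/w8.png

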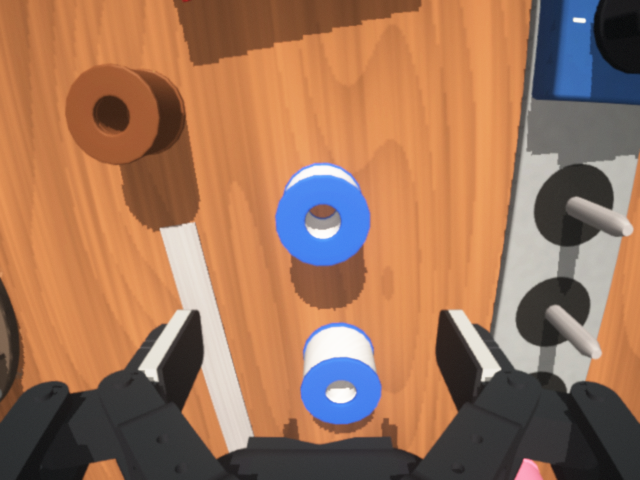

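Call:
apply_moves --moves '[{"slide": [0.17, 0.1, 0.3], "angular": [0, 0, 0], "fingers": 85}, {"slide": [0, 0, 1], "angular": [0, 0, 0], "fingers": 85}, {"slide": [0, 0, 1], "angular": [0, 0, 0], "fingers": 85}, {"slide": [0, 0, 1], "angular": [0, 0, 0], "fingers": 85}, {"slide": [0, 0, 1], "angular": [0, 0, 0], "fingers": 85}, {"slide": [0, 0, 1], "angular": [0, 0, 0], "fingers": 85}, {"slide": [0, 0, 0.8], "angular": [0, 0, 0], "fingers": 85}, {"slide": [0, 0, 0.4], "angular": [0, 0, 0], "fingers": 85}, {"slide": [0, 0, 0], "angular": [0, 0, 0], "fingers": 85}, {"slide": [0, 0, 0], "angular": [0, 0, 0], "fingers": 85}]'

```text
t: 20.0
eef_pos: [0.4368, 0.066, 0.0379]
ee_rot: [-0.0, 0.741, 0.672, -0.0]
ft_force: [-0.4, -0.0, 0.3]
gripper_width: 0.991
```

Call:
apply_moves --moves '[{"slide": [0, 0, 0], "angular": [0, 0, 0], "fingers": 70}, {"slide": [0, 0, 0], "angular": [0, 0, 0], "fingers": 64}, {"slide": [0, 0, 0], "angular": [0, 0, 0], "fingers": 52}, {"slide": [0, 0, 0], "angular": [0, 0, 0], "fingers": 52}, {"slide": [0, 0, 0], "angular": [0, 0, 0], "fingers": 52}, {"slide": [0, 0, 0], "angular": [0, 0, 0], "fingers": 52}]'

```text
t: 20.6
eef_pos: [0.4371, 0.0657, 0.039]
ee_rot: [0.0, 0.741, 0.671, 0.001]
ft_force: [-4.0, 3.3, 21.2]
gripper_width: 0.732
```

Call:
apply_moves --moves '[{"slide": [0, 0, -0.4], "angular": [0, 0, 0], "fingers": 52}, {"slide": [0, 0, -0.8], "angular": [0, 0, 0], "fingers": 52}, {"slide": [0, 0, -0.8], "angular": [0, 0, 0], "fingers": 52}, {"slide": [0, 0, -0.8], "angular": [0, 0, 0], "fingers": 52}, {"slide": [0, 0, -0.8], "angular": [0, 0, 0], "fingers": 52}, {"slide": [0, 0, -0.4], "angular": [0, 0, 0], "fingers": 52}, {"slide": [0, 0, 0], "angular": [0, 0, 0], "fingers": 52}, {"slide": [0, 0, 0], "angular": [0, 0, 0], "fingers": 52}]'

```text
t: 21.4
eef_pos: [0.4367, 0.0655, 0.1376]
ee_rot: [0.0, 0.741, 0.671, 0.0]
ft_force: [-0.2, -0.2, -3.0]
gripper_width: 0.736
```

```bash
cat > held.py <<'E'
from h import *
import sys
name=sys.argv[1]; S=np.array([float(sys.argv[2]),float(sys.argv[3])]); zc=float(sys.argv[4]) # zc: TCP height above reel underside
s,M=st(); I=info("wrist"); im=ctrl.capture("wrist"); save(name,im); H=hsv(im)
b=cv2.inRange(H,(105,150,60),(125,255,255)); b[:, :180]=0; b[:,460:]=0
ztop=s["eef_pos"][2]-zc+.056
for c in cv2.findContours(b,0,1)[0]:
    if cv2.contourArea(c)>1500:
        e=cv2.fitEllipse(cv2.convexHull(c)); P=plane(I,e[0],ztop)
        print("top ell",np.round(e[0],1),np.round(e[1],1),P.round(4),"rel TCP tool mm",(M.T@(P-s["eef_pos"])*1e3).round(1))
print("TCP to spindle units",(M.T@(np.array([S[0],S[1],s["eef_pos"][2]])-s["eef_pos"])/.025).round(2))
E
python3 held.py w9 .6355 .0448 .039
```

```text
t 21.40 pos [0.4367 0.0655 0.1376] yaw_y -0.098 x [0.098 0.995 0.   ] z [ 0.  0. -1.] q [0.08  0.373 2.172 0.    0.597 0.179] F [-0.2 -0.2 -3. ] g 0.736
top ell [319.  373.9] [160.3 208.5] [0.4375 0.0669 0.1546] rel TCP tool mm [  1.5   0.7 -17. ]
TCP to spindle units [-0.04  8.    0.  ]
```

View pics/w9.png

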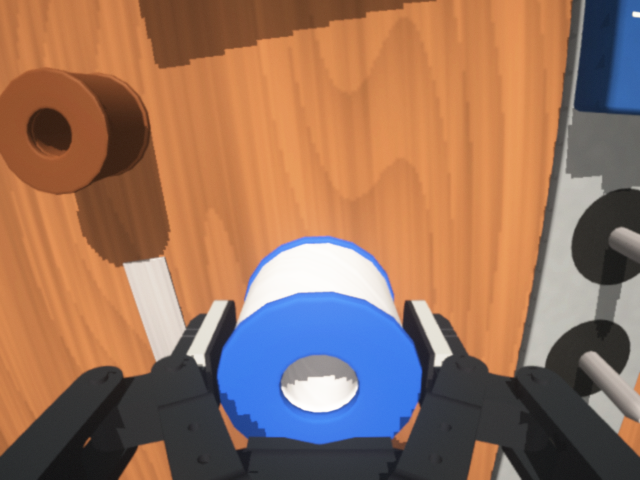

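The reel is held upright and central: the bore is at (319,382), the same column as the tool axis. Carrying it to spindle 2.

Call:
apply_moves --moves '[{"slide": [0, 0.5, 0], "angular": [0, 0, 0], "fingers": 52}, {"slide": [0, 0.8, 0], "angular": [0, 0, 0], "fingers": 52}, {"slide": [0, 0.9, 0], "angular": [0, 0, 0], "fingers": 52}, {"slide": [0, 0.9, 0], "angular": [0, 0, 0], "fingers": 52}, {"slide": [0, 0.9, 0], "angular": [0, 0, 0], "fingers": 52}, {"slide": [0, 0.9, 0], "angular": [0, 0, 0], "fingers": 52}, {"slide": [0, 0.9, 0], "angular": [0, 0, 0], "fingers": 52}, {"slide": [0, 0.9, 0], "angular": [0, 0, 0], "fingers": 52}, {"slide": [0, 0.9, 0], "angular": [0, 0, 0], "fingers": 52}, {"slide": [0, 0.4, 0], "angular": [0, 0, 0], "fingers": 52}, {"slide": [0, 0, 0], "angular": [0, 0, 0], "fingers": 52}, {"slide": [0, 0, 0], "angular": [0, 0, 0], "fingers": 52}]'

```text
t: 22.65
eef_pos: [0.6348, 0.0459, 0.137]
ee_rot: [-0.001, 0.741, 0.671, -0.001]
ft_force: [-1.2, 0.7, -3.0]
gripper_width: 0.733
```

```bash
python3 held.py w10 .6355 .0448 .039; python3 -c "
from h import *
save('s10',ctrl.capture('scene'))"
```

```text
t 22.65 pos [0.6348 0.0459 0.137 ] yaw_y -0.098 x [ 0.098  0.995 -0.   ] z [-0.002 -0.    -1.   ] q [0.025 0.591 1.728 0.    0.824 0.123] F [-1.2  0.7 -3. ] g 0.733
top ell [318.9 373.7] [160.2 209.1] [0.6356 0.0474 0.154 ] rel TCP tool mm [  1.5   0.6 -17. ]
top ell [321.1  44.5] [162.6 232.6] [0.6452 0.1374 0.154 ] rel TCP tool mm [ 92.    1.2 -17. ]
TCP to spindle units [-0.04  0.03 -0.  ]
```

View pics/w10.png

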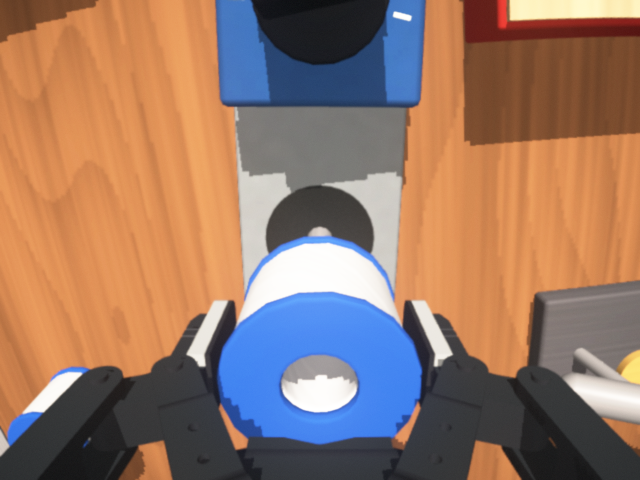

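View pics/s10.png

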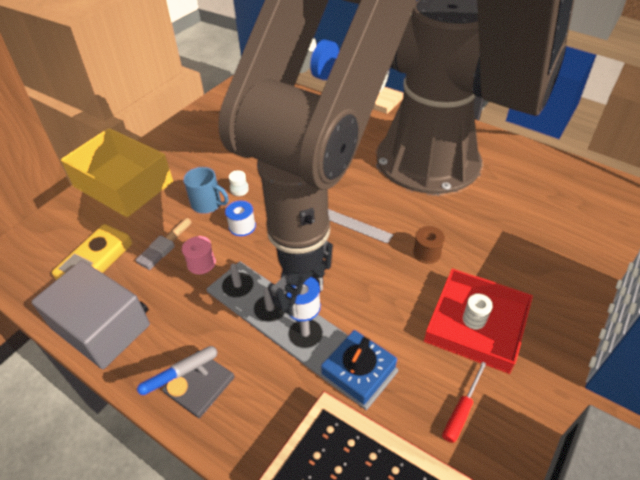

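The spindle tip shows at (319,230), in line with the reel's column. Descending in stages and watching the force.

Call:
apply_moves --moves '[{"slide": [-0.04, 0.03, 0.4], "angular": [0, 0, 0], "fingers": 52}, {"slide": [0, 0, 0.4], "angular": [0, 0, 0], "fingers": 52}, {"slide": [0, 0, 0.3], "angular": [0, 0, 0], "fingers": 52}, {"slide": [0, 0, 0.3], "angular": [0, 0, 0], "fingers": 52}, {"slide": [0, 0, 0.3], "angular": [0, 0, 0], "fingers": 52}, {"slide": [0, 0, 0], "angular": [0, 0, 0], "fingers": 52}]'

```text
t: 23.35
eef_pos: [0.6358, 0.0448, 0.094]
ee_rot: [-0.001, 0.741, 0.671, -0.001]
ft_force: [-0.6, 0.0, -3.2]
gripper_width: 0.73
```

No contact, so the spindle is in the bore.

Call:
apply_moves --moves '[{"slide": [0, 0, 0.4], "angular": [0, 0, 0], "fingers": 52}, {"slide": [0, 0, 0.4], "angular": [0, 0, 0], "fingers": 52}, {"slide": [0, 0, 0.4], "angular": [0, 0, 0], "fingers": 52}, {"slide": [0, 0, 0.25], "angular": [0, 0, 0], "fingers": 52}, {"slide": [0, 0, 0.15], "angular": [0, 0, 0], "fingers": 52}, {"slide": [0, 0, 0], "angular": [0, 0, 0], "fingers": 52}]'

```text
t: 23.95
eef_pos: [0.6362, 0.0448, 0.0547]
ee_rot: [-0.0, 0.741, 0.671, -0.0]
ft_force: [-0.8, -0.3, -2.7]
gripper_width: 0.735
```

Call:
apply_moves --moves '[{"slide": [0, 0, 0.1], "angular": [0, 0, 0], "fingers": 52}, {"slide": [0, 0, 0], "angular": [0, 0, 0], "fingers": 66}, {"slide": [0, 0, 0], "angular": [0, 0, 0], "fingers": 72}, {"slide": [0, 0, 0], "angular": [0, 0, 0], "fingers": 80}, {"slide": [0, 0, 0], "angular": [0, 0, 0], "fingers": 84}, {"slide": [0, 0, 0], "angular": [0, 0, 0], "fingers": 84}, {"slide": [0, 0, -0.6], "angular": [0, 0, 0], "fingers": 84}, {"slide": [0, 0, -1], "angular": [0, 0, 0], "fingers": 84}, {"slide": [0, 0, -1], "angular": [0, 0, 0], "fingers": 84}, {"slide": [0, 0, -1], "angular": [0, 0, 0], "fingers": 84}, {"slide": [0, 0, -1], "angular": [0, 0, 0], "fingers": 84}, {"slide": [0, 0, -1], "angular": [0, 0, 0], "fingers": 84}]'

```text
t: 25.15
eef_pos: [0.6364, 0.0448, 0.1951]
ee_rot: [0.0, 0.741, 0.671, 0.0]
ft_force: [-0.1, -0.8, -0.6]
gripper_width: 0.987
```

```bash
python3 - <<'E'
from h import *
s,M=st(); save("w11",ctrl.capture("wrist")); im=ctrl.capture("scene"); save("s11",im)
I=info("scene"); H=hsv(im)
for c,q in blobs(cv2.inRange(H,(105,150,60),(125,255,255))):
    if 200<q[4]<500: print("blue",c,q,plane(I,c,.056).round(4),plane(I,c,.068).round(4))
im=ctrl.capture("top");save("t11",im);I=info("top"); H=hsv(im)
for c,q in blobs(cv2.inRange(H,(105,150,60),(125,255,255))):
    if 200<q[4]<500: print("topblue",c,q,plane(I,c,.056).round(4),plane(I,c,.068).round(4))
T=np.array([.436,-.0765,.2]); print("tool delta units",(M.T@(T-s["eef_pos"])/.025).round(2))
E
```

```text
t 25.15 pos [0.6364 0.0448 0.1951] yaw_y -0.098 x [0.098 0.995 0.   ] z [ 0.001  0.    -1.   ] q [0.023 0.523 1.683 0.    0.935 0.121] F [-0.1 -0.8 -0.6] g 0.987
blue [395.3  79.5] [387  69  18  21 203] [-0.2358 -0.2299  0.056 ] [-0.2166 -0.2208  0.068 ]
blue [238.3 210.3] [226 202  26  18 274] [ 0.4697 -0.2574  0.056 ] [ 0.4784 -0.2478  0.068 ]
blue [156.4 381.2] [138 369  38  25 404] [ 0.8804 -0.1001  0.056 ] [ 0.883  -0.0928  0.068 ]
tool delta units [-5.62 -7.5  -0.2 ]
```

View pics/w11.png

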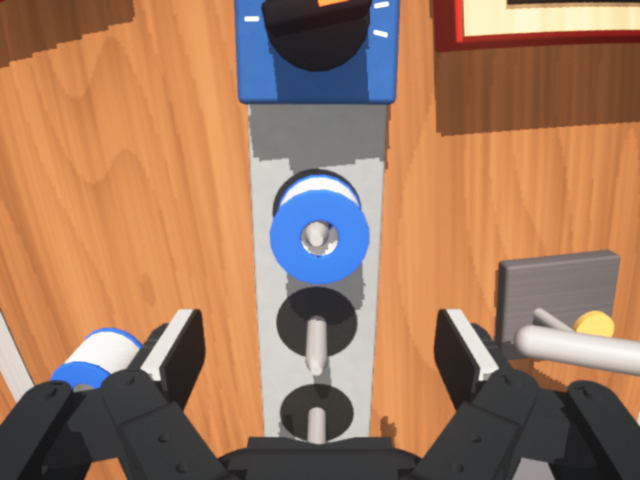

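View pics/s11.png

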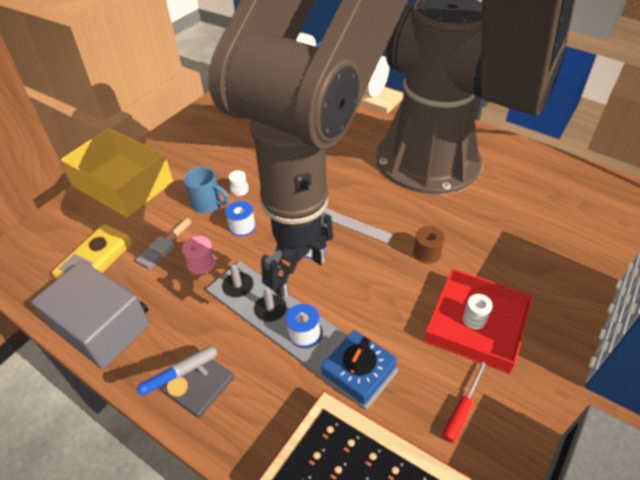

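Reel A is down on spindle 2, with its tip showing in the bore (318,236). Next reel B.

Call:
apply_moves --moves '[{"slide": [-0.7, -0.9, 0], "angular": [0, 0, 0], "fingers": 85}, {"slide": [-0.7, -0.9, 0], "angular": [0, 0, 0], "fingers": 85}, {"slide": [-0.7, -0.9, 0], "angular": [0, 0, 0], "fingers": 85}, {"slide": [-0.7, -1, 0], "angular": [0, 0, 0], "fingers": 85}, {"slide": [-0.7, -1, 0], "angular": [0, 0, 0], "fingers": 85}, {"slide": [-0.7, -1, 0], "angular": [0, 0, 0], "fingers": 85}, {"slide": [-0.7, -1, -0.1], "angular": [0, 0, 0], "fingers": 85}, {"slide": [-0.6, -0.8, -0.1], "angular": [0, 0, 0], "fingers": 85}, {"slide": [0, 0, 0], "angular": [0, 0, 0], "fingers": 85}, {"slide": [0, 0, 0], "angular": [0, 0, 0], "fingers": 85}]'

```text
t: 26.3
eef_pos: [0.4362, -0.0738, 0.1979]
ee_rot: [0.0, 0.741, 0.671, 0.0]
ft_force: [1.0, 0.1, -0.2]
gripper_width: 0.99
```

```bash
python3 look.py w12
```

```text
t 26.30 pos [ 0.4362 -0.0738  0.1979] yaw_y -0.100 x [0.099 0.995 0.   ] z [ 0.  0. -1.] q [-0.236  0.27   2.114  0.     0.758 -0.137] F [ 1.   0.1 -0.2] g 0.990
ell [381.7 432.1] [57.6 75.1] (344, 403, 76, 49) [ 0.47   -0.2537  0.056 ] units [-7.03  2.06  6.68]
ell [318.9 229.4] [88.8 92.7] (273, 186, 92, 88) [ 0.4365 -0.0767  0.056 ] units [-0.11  0.02  6.68]
ell [612.8  32.7] [52.5 85.7] (584, 0, 56, 72) [0.6314 0.0329 0.056 ] units [5.02 7.34 6.68]
```

View pics/w12.png

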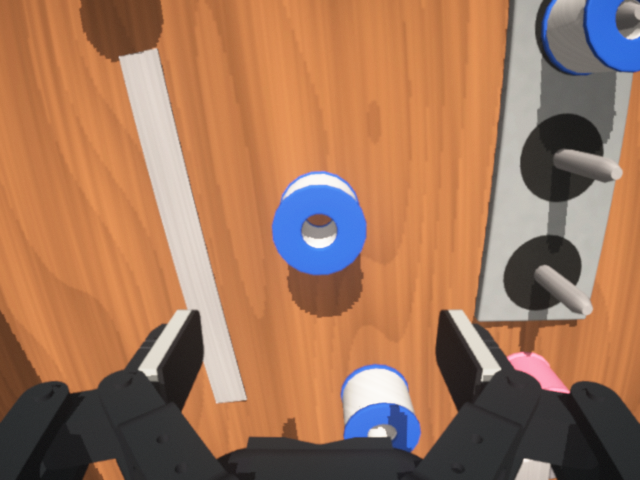

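Call:
apply_moves --moves '[{"slide": [-0.08, 0, 0.3], "angular": [0, 0, 0], "fingers": 85}, {"slide": [0, 0, 1], "angular": [0, 0, 0], "fingers": 85}, {"slide": [0, 0, 1], "angular": [0, 0, 0], "fingers": 85}, {"slide": [0, 0, 1], "angular": [0, 0, 0], "fingers": 85}, {"slide": [0, 0, 1], "angular": [0, 0, 0], "fingers": 85}, {"slide": [0, 0, 1], "angular": [0, 0, 0], "fingers": 85}, {"slide": [0, 0, 0.8], "angular": [0, 0, 0], "fingers": 85}, {"slide": [0, 0, 0.4], "angular": [0, 0, 0], "fingers": 85}, {"slide": [0, 0, 0], "angular": [0, 0, 0], "fingers": 85}, {"slide": [0, 0, 0], "angular": [0, 0, 0], "fingers": 85}]'

```text
t: 27.35
eef_pos: [0.4364, -0.0754, 0.0354]
ee_rot: [-0.0, 0.741, 0.672, -0.0]
ft_force: [-0.4, 0.1, 0.5]
gripper_width: 0.99
```

Call:
apply_moves --moves '[{"slide": [0, 0, 0], "angular": [0, 0, 0], "fingers": 70}, {"slide": [0, 0, 0], "angular": [0, 0, 0], "fingers": 64}, {"slide": [0, 0, 0], "angular": [0, 0, 0], "fingers": 52}, {"slide": [0, 0, 0], "angular": [0, 0, 0], "fingers": 52}, {"slide": [0, 0, 0], "angular": [0, 0, 0], "fingers": 52}, {"slide": [0, 0, 0], "angular": [0, 0, 0], "fingers": 52}]'

```text
t: 27.95
eef_pos: [0.4365, -0.0756, 0.0365]
ee_rot: [0.001, 0.741, 0.671, 0.0]
ft_force: [-4.2, 0.5, 21.1]
gripper_width: 0.737
```

Call:
apply_moves --moves '[{"slide": [0, 0, -0.4], "angular": [0, 0, 0], "fingers": 52}, {"slide": [0, 0, -0.8], "angular": [0, 0, 0], "fingers": 52}, {"slide": [0, 0, -0.8], "angular": [0, 0, 0], "fingers": 52}, {"slide": [0, 0, -0.8], "angular": [0, 0, 0], "fingers": 52}, {"slide": [0, 0, -0.8], "angular": [0, 0, 0], "fingers": 52}, {"slide": [0, 0, -0.4], "angular": [0, 0, 0], "fingers": 52}, {"slide": [0, 0, 0], "angular": [0, 0, 0], "fingers": 52}, {"slide": [0, 0, 0], "angular": [0, 0, 0], "fingers": 52}]'

```text
t: 28.75
eef_pos: [0.4361, -0.0755, 0.1351]
ee_rot: [0.0, 0.741, 0.671, 0.0]
ft_force: [-1.1, 0.1, -3.5]
gripper_width: 0.734
```

```bash
python3 held.py w13 .6266 -.0497 .039
```

```text
t 28.75 pos [ 0.4361 -0.0755  0.1351] yaw_y -0.098 x [ 0.098  0.995 -0.   ] z [ 0. -0. -1.] q [-0.24   0.378  2.172  0.     0.591 -0.142] F [-1.1  0.1 -3.5] g 0.734
top ell [319.  373.4] [163.5 213.9] [ 0.4369 -0.074   0.1521] rel TCP tool mm [  1.7   0.7 -17. ]
TCP to spindle units [1.78 7.48 0.  ]
```

View pics/w13.png

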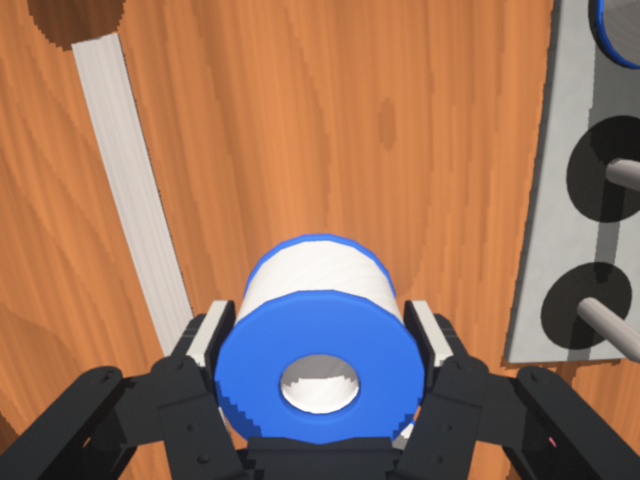

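Held just like the first one. Moving to spindle 1.

Call:
apply_moves --moves '[{"slide": [0.1, 0.5, 0], "angular": [0, 0, 0], "fingers": 52}, {"slide": [0.2, 0.8, 0], "angular": [0, 0, 0], "fingers": 52}, {"slide": [0.2, 0.9, 0], "angular": [0, 0, 0], "fingers": 52}, {"slide": [0.2, 0.9, 0], "angular": [0, 0, 0], "fingers": 52}, {"slide": [0.2, 0.9, 0], "angular": [0, 0, 0], "fingers": 52}, {"slide": [0.2, 0.9, 0], "angular": [0, 0, 0], "fingers": 52}, {"slide": [0.2, 0.9, 0], "angular": [0, 0, 0], "fingers": 52}, {"slide": [0.2, 0.8, 0], "angular": [0, 0, 0], "fingers": 52}, {"slide": [0.25, 0.6, 0], "angular": [0, 0, 0], "fingers": 52}, {"slide": [0, 0.28, 0], "angular": [0, 0, 0], "fingers": 52}, {"slide": [0, 0, 0], "angular": [0, 0, 0], "fingers": 52}, {"slide": [0, 0, 0], "angular": [0, 0, 0], "fingers": 52}]'

```text
t: 30.0
eef_pos: [0.6257, -0.0505, 0.1346]
ee_rot: [-0.001, 0.741, 0.671, -0.001]
ft_force: [0.1, 0.3, -2.6]
gripper_width: 0.734
```

```bash
python3 held.py w14 .6266 -.0497 .039
```

```text
t 30.00 pos [ 0.6257 -0.0505  0.1346] yaw_y -0.098 x [0.098 0.995 0.   ] z [-0.002  0.    -1.   ] q [-0.129  0.584  1.752 -0.     0.808 -0.03 ] F [ 0.1  0.3 -2.6] g 0.734
top ell [319.5 373.2] [163.5 214. ] [ 0.6267 -0.0488  0.1516] rel TCP tool mm [  1.7   0.8 -17. ]
top ell [322.7  69.5] [144.7 151.6] [0.6359 0.0354 0.1516] rel TCP tool mm [ 86.4   1.6 -17. ]
TCP to spindle units [ 0.03  0.03 -0.  ]
```

View pics/w14.png

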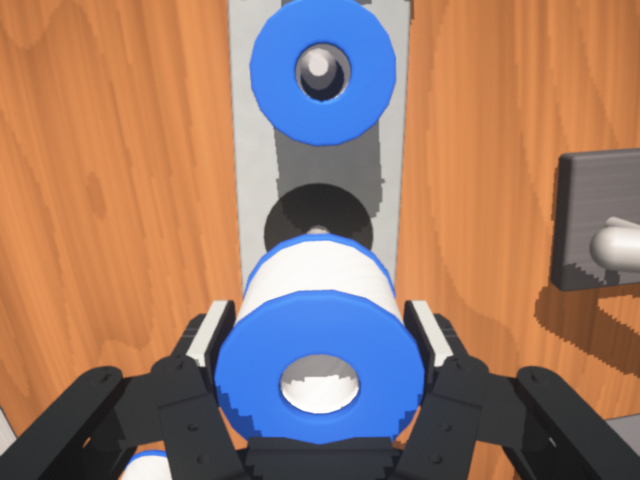

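Aligned (spindle 1 tip at 319,232). Descending.

Call:
apply_moves --moves '[{"slide": [0, 0.03, 0.4], "angular": [0, 0, 0], "fingers": 52}, {"slide": [0, 0, 0.4], "angular": [0, 0, 0], "fingers": 52}, {"slide": [0, 0, 0.3], "angular": [0, 0, 0], "fingers": 52}, {"slide": [0, 0, 0.3], "angular": [0, 0, 0], "fingers": 52}, {"slide": [0, 0, 0.3], "angular": [0, 0, 0], "fingers": 52}, {"slide": [0, 0, 0], "angular": [0, 0, 0], "fingers": 52}]'

```text
t: 30.65
eef_pos: [0.6266, -0.0504, 0.0915]
ee_rot: [-0.001, 0.741, 0.671, -0.001]
ft_force: [-1.1, 0.0, -2.5]
gripper_width: 0.735
```

Call:
apply_moves --moves '[{"slide": [0, 0, 0.4], "angular": [0, 0, 0], "fingers": 52}, {"slide": [0, 0, 0.4], "angular": [0, 0, 0], "fingers": 52}, {"slide": [0, 0, 0.4], "angular": [0, 0, 0], "fingers": 52}, {"slide": [0, 0, 0.25], "angular": [0, 0, 0], "fingers": 52}, {"slide": [0, 0, 0.15], "angular": [0, 0, 0], "fingers": 52}, {"slide": [0, 0, 0], "angular": [0, 0, 0], "fingers": 52}]'

```text
t: 31.25
eef_pos: [0.627, -0.0504, 0.0522]
ee_rot: [-0.0, 0.741, 0.672, -0.0]
ft_force: [0.2, -0.4, -3.0]
gripper_width: 0.731
```

Call:
apply_moves --moves '[{"slide": [0, 0, 0.05], "angular": [0, 0, 0], "fingers": 52}, {"slide": [0, 0, 0], "angular": [0, 0, 0], "fingers": 66}, {"slide": [0, 0, 0], "angular": [0, 0, 0], "fingers": 72}, {"slide": [0, 0, 0], "angular": [0, 0, 0], "fingers": 80}, {"slide": [0, 0, 0], "angular": [0, 0, 0], "fingers": 84}, {"slide": [0, 0, 0], "angular": [0, 0, 0], "fingers": 84}, {"slide": [0, 0, -0.6], "angular": [0, 0, 0], "fingers": 84}, {"slide": [0, 0, -1], "angular": [0, 0, 0], "fingers": 84}, {"slide": [0, 0, -1], "angular": [0, 0, 0], "fingers": 84}, {"slide": [0, 0, -1], "angular": [0, 0, 0], "fingers": 84}, {"slide": [0, 0, -1], "angular": [0, 0, 0], "fingers": 84}, {"slide": [0, 0, -1], "angular": [0, 0, 0], "fingers": 84}]'

```text
t: 32.45
eef_pos: [0.6273, -0.0504, 0.1939]
ee_rot: [0.0, 0.741, 0.671, 0.0]
ft_force: [-0.6, 0.3, -0.4]
gripper_width: 0.982
```

```bash
python3 - <<'E'
from h import *
s,M=st(); save("w15",ctrl.capture("wrist")); im=ctrl.capture("scene"); save("s15",im)
I=info("scene"); H=hsv(im)
for c,q in blobs(cv2.inRange(H,(105,150,60),(125,255,255))):
    if 200<q[4]<500: print("blue",c,q,plane(I,c,.056).round(4),plane(I,c,.068).round(4))
T=np.array([.470,-.2565,.2]); print("tool delta units",(M.T@(T-s["eef_pos"])/.025).round(2))
E
```

```text
t 32.45 pos [ 0.6273 -0.0504  0.1939] yaw_y -0.098 x [ 0.098  0.995 -0.   ] z [ 0.001 -0.    -1.   ] q [-0.128  0.513  1.705  0.     0.923 -0.03 ] F [-0.6  0.3 -0.4] g 0.982
blue [395.5  77.8] [387  65  18  25 240] [-0.2453 -0.2343  0.056 ] [-0.2259 -0.225   0.068 ]
blue [265.1 292.4] [250 280  32  25 494] [ 0.6209 -0.0601  0.056 ] [ 0.6273 -0.0534  0.068 ]
blue [156.5 381.2] [138 369  38  25 407] [ 0.8803 -0.0999  0.056 ] [ 0.8829 -0.0927  0.068 ]
tool delta units [-8.82 -5.45 -0.25]
```

View pics/w15.png

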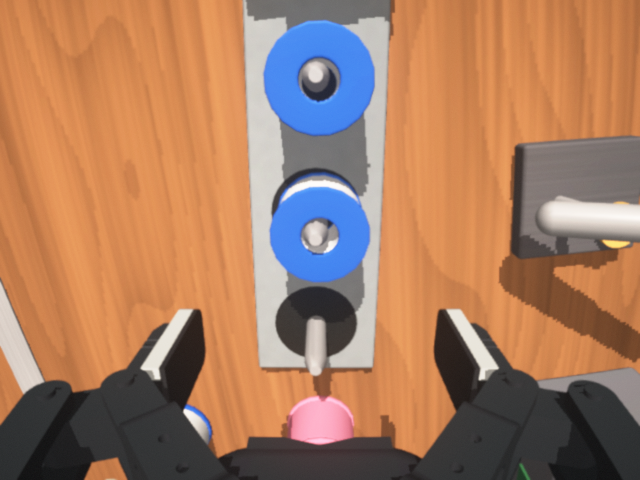

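View pics/s15.png

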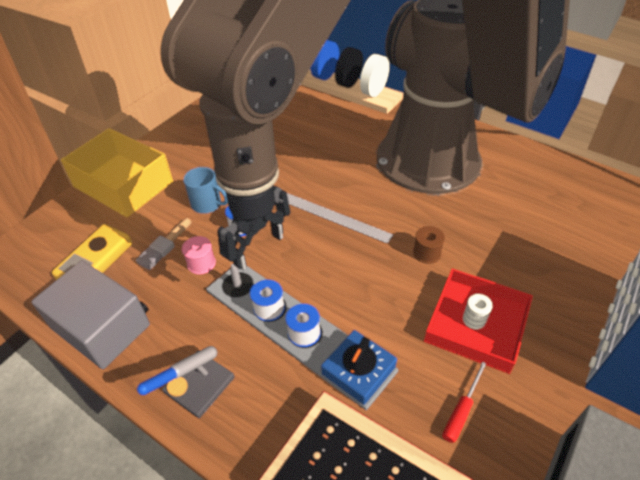

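Reel B is on spindle 1. Reel C is partly hidden by the arm in the scene view, so I'll go and look at it.

Call:
apply_moves --moves '[{"slide": [-0.8, -0.5, 0], "angular": [0, 0, 0], "fingers": 85}, {"slide": [-0.9, -0.5, 0], "angular": [0, 0, 0], "fingers": 85}, {"slide": [-0.9, -0.6, 0], "angular": [0, 0, 0], "fingers": 85}, {"slide": [-0.9, -0.6, 0], "angular": [0, 0, 0], "fingers": 85}, {"slide": [-0.9, -0.6, 0], "angular": [0, 0, 0], "fingers": 85}, {"slide": [-0.9, -0.6, 0], "angular": [0, 0, 0], "fingers": 85}, {"slide": [-0.9, -0.6, -0.1], "angular": [0, 0, 0], "fingers": 85}, {"slide": [-0.9, -0.5, -0.1], "angular": [0, 0, 0], "fingers": 85}, {"slide": [-0.9, -0.5, 0], "angular": [0, 0, 0], "fingers": 85}, {"slide": [-0.8, -0.45, 0], "angular": [0, 0, 0], "fingers": 85}, {"slide": [0, 0, 0], "angular": [0, 0, 0], "fingers": 85}, {"slide": [0, 0, 0], "angular": [0, 0, 0], "fingers": 85}]'

```text
t: 33.75
eef_pos: [0.4699, -0.2562, 0.1968]
ee_rot: [0.0, 0.741, 0.671, 0.0]
ft_force: [-0.5, 0.7, 0.3]
gripper_width: 0.999
```

```bash
python3 look.py w16
```

```text
t 33.75 pos [ 0.4699 -0.2562  0.1968] yaw_y -0.100 x [0.1   0.995 0.   ] z [ 0.  0. -1.] q [-0.556  0.39   1.918  0.     0.833 -0.456] F [-0.5  0.7  0.3] g 0.999
ell [319.  225.7] [89.7 93.4] (273, 182, 93, 89) [ 0.4705 -0.2562  0.056 ] units [-0.    0.02  6.63]
```

View pics/w16.png

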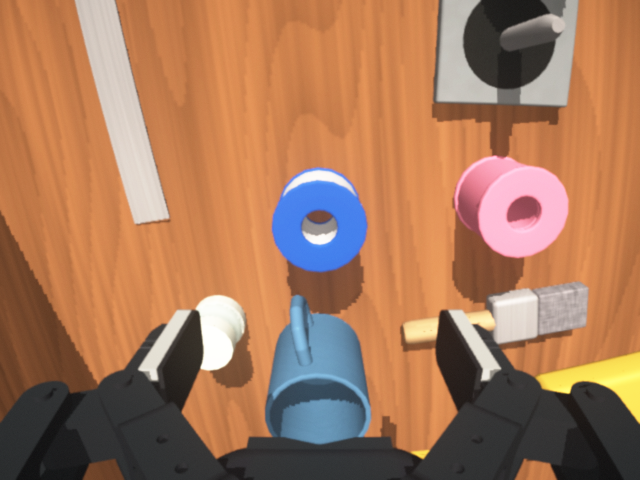

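Call:
apply_moves --moves '[{"slide": [0, 0, 0.3], "angular": [0, 0, 0], "fingers": 85}, {"slide": [0, 0, 1], "angular": [0, 0, 0], "fingers": 85}, {"slide": [0, 0, 1], "angular": [0, 0, 0], "fingers": 85}, {"slide": [0, 0, 1], "angular": [0, 0, 0], "fingers": 85}, {"slide": [0, 0, 1], "angular": [0, 0, 0], "fingers": 85}, {"slide": [0, 0, 1], "angular": [0, 0, 0], "fingers": 85}, {"slide": [0, 0, 0.7], "angular": [0, 0, 0], "fingers": 85}, {"slide": [0, 0, 0.3], "angular": [0, 0, 0], "fingers": 85}, {"slide": [0, 0, 0], "angular": [0, 0, 0], "fingers": 85}, {"slide": [0, 0, 0], "angular": [0, 0, 0], "fingers": 85}]'

```text
t: 34.8
eef_pos: [0.4705, -0.2559, 0.0394]
ee_rot: [0.0, 0.741, 0.672, 0.0]
ft_force: [-0.7, 0.2, 0.1]
gripper_width: 0.996
```

Call:
apply_moves --moves '[{"slide": [0, 0, 0], "angular": [0, 0, 0], "fingers": 70}, {"slide": [0, 0, 0], "angular": [0, 0, 0], "fingers": 64}, {"slide": [0, 0, 0], "angular": [0, 0, 0], "fingers": 52}, {"slide": [0, 0, 0], "angular": [0, 0, 0], "fingers": 52}, {"slide": [0, 0, 0], "angular": [0, 0, 0], "fingers": 52}, {"slide": [0, 0, 0], "angular": [0, 0, 0], "fingers": 52}]'

```text
t: 35.4
eef_pos: [0.4706, -0.2562, 0.0404]
ee_rot: [0.001, 0.741, 0.671, 0.0]
ft_force: [-2.2, 3.0, 16.1]
gripper_width: 0.747
```

Call:
apply_moves --moves '[{"slide": [0, 0, -0.4], "angular": [0, 0, 0], "fingers": 52}, {"slide": [0, 0, -0.8], "angular": [0, 0, 0], "fingers": 52}, {"slide": [0, 0, -0.8], "angular": [0, 0, 0], "fingers": 52}, {"slide": [0, 0, -0.8], "angular": [0, 0, 0], "fingers": 52}, {"slide": [0, 0, -0.8], "angular": [0, 0, 0], "fingers": 52}, {"slide": [0, 0, -0.4], "angular": [0, 0, 0], "fingers": 52}, {"slide": [0, 0, 0], "angular": [0, 0, 0], "fingers": 52}, {"slide": [0, 0, 0], "angular": [0, 0, 0], "fingers": 52}]'

```text
t: 36.2
eef_pos: [0.4699, -0.2559, 0.1388]
ee_rot: [-0.0, 0.741, 0.671, -0.0]
ft_force: [-0.0, 0.5, -4.2]
gripper_width: 0.742
```

```bash
python3 held.py w17 .6176 -.1448 .041
```

```text
t 36.20 pos [ 0.4699 -0.2559  0.1388] yaw_y -0.098 x [0.098 0.995 0.   ] z [-0.  0. -1.] q [-0.555  0.473  1.967 -0.     0.702 -0.457] F [-0.   0.5 -4.2] g 0.742
top ell [319.1 365.8] [168.5 206.7] [ 0.4709 -0.2531  0.1538] rel TCP tool mm [  2.9   0.7 -15. ]
TCP to spindle units [ 5.    5.44 -0.  ]
```

View pics/w17.png

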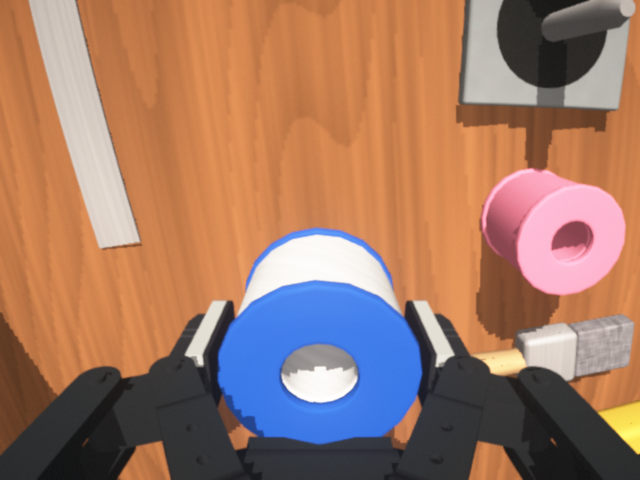

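Call:
apply_moves --moves '[{"slide": [0.4, 0.4, 0], "angular": [0, 0, 0], "fingers": 52}, {"slide": [0.6, 0.6, 0], "angular": [0, 0, 0], "fingers": 52}, {"slide": [0.7, 0.7, 0], "angular": [0, 0, 0], "fingers": 52}, {"slide": [0.7, 0.8, 0], "angular": [0, 0, 0], "fingers": 52}, {"slide": [0.7, 0.8, 0], "angular": [0, 0, 0], "fingers": 52}, {"slide": [0.7, 0.8, 0], "angular": [0, 0, 0], "fingers": 52}, {"slide": [0.6, 0.7, 0], "angular": [0, 0, 0], "fingers": 52}, {"slide": [0.35, 0.4, 0], "angular": [0, 0, 0], "fingers": 52}, {"slide": [0.2, 0.24, 0], "angular": [0, 0, 0], "fingers": 52}, {"slide": [0, 0, 0], "angular": [0, 0, 0], "fingers": 52}, {"slide": [0, 0, 0], "angular": [0, 0, 0], "fingers": 52}]'

```text
t: 37.35
eef_pos: [0.6169, -0.1465, 0.1387]
ee_rot: [-0.0, 0.741, 0.671, -0.0]
ft_force: [0.1, -0.5, -3.6]
gripper_width: 0.743
```

```bash
python3 held.py w18 .6176 -.1448 .041
```

```text
t 37.35 pos [ 0.6169 -0.1465  0.1387] yaw_y -0.099 x [0.098 0.995 0.   ] z [-0.001  0.    -1.   ] q [-0.281  0.585  1.734 -0.     0.823 -0.182] F [ 0.1 -0.5 -3.6] g 0.743
top ell [319.2 366. ] [168.9 206.6] [ 0.6179 -0.1437  0.1537] rel TCP tool mm [  2.9   0.7 -15. ]
top ell [322.   63.8] [142.1 149.2] [ 0.627  -0.0592  0.1537] rel TCP tool mm [ 87.9   1.5 -15. ]
TCP to spindle units [ 0.07  0.02 -0.  ]
```

View pics/w18.png

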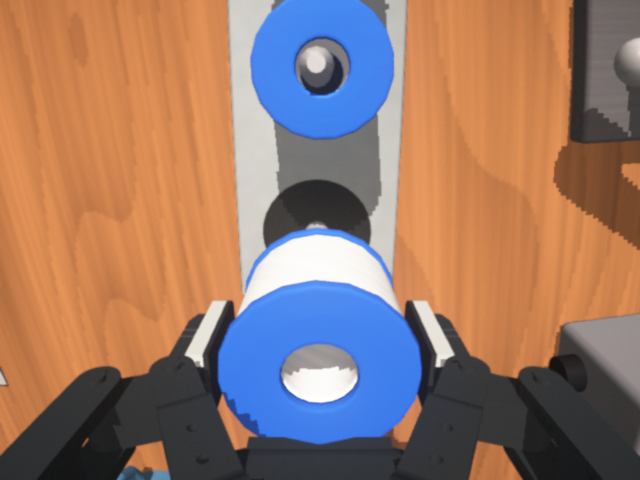

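Call:
apply_moves --moves '[{"slide": [0.03, 0.02, 0.4], "angular": [0, 0, 0], "fingers": 52}, {"slide": [0, 0, 0.4], "angular": [0, 0, 0], "fingers": 52}, {"slide": [0, 0, 0.3], "angular": [0, 0, 0], "fingers": 52}, {"slide": [0, 0, 0.3], "angular": [0, 0, 0], "fingers": 52}, {"slide": [0, 0, 0.3], "angular": [0, 0, 0], "fingers": 52}, {"slide": [0, 0, 0], "angular": [0, 0, 0], "fingers": 52}]'

```text
t: 38.0
eef_pos: [0.6175, -0.1454, 0.0952]
ee_rot: [-0.001, 0.741, 0.671, -0.0]
ft_force: [0.7, 1.2, -3.6]
gripper_width: 0.744
```

Call:
apply_moves --moves '[{"slide": [0, 0, 0.4], "angular": [0, 0, 0], "fingers": 52}, {"slide": [0, 0, 0.4], "angular": [0, 0, 0], "fingers": 52}, {"slide": [0, 0, 0.4], "angular": [0, 0, 0], "fingers": 52}, {"slide": [0, 0, 0.25], "angular": [0, 0, 0], "fingers": 52}, {"slide": [0, 0, 0.15], "angular": [0, 0, 0], "fingers": 52}, {"slide": [0, 0, 0], "angular": [0, 0, 0], "fingers": 52}]'

```text
t: 38.6
eef_pos: [0.6179, -0.1454, 0.0559]
ee_rot: [-0.0, 0.741, 0.671, -0.0]
ft_force: [-0.1, 0.1, -3.3]
gripper_width: 0.742
```

Call:
apply_moves --moves '[{"slide": [0, 0, 0.05], "angular": [0, 0, 0], "fingers": 52}, {"slide": [0, 0, 0], "angular": [0, 0, 0], "fingers": 66}, {"slide": [0, 0, 0], "angular": [0, 0, 0], "fingers": 72}, {"slide": [0, 0, 0], "angular": [0, 0, 0], "fingers": 80}, {"slide": [0, 0, 0], "angular": [0, 0, 0], "fingers": 84}, {"slide": [0, 0, 0], "angular": [0, 0, 0], "fingers": 84}, {"slide": [0, 0, -0.6], "angular": [0, 0, 0], "fingers": 84}, {"slide": [0, 0, -1], "angular": [0, 0, 0], "fingers": 84}, {"slide": [0, 0, -1], "angular": [0, 0, 0], "fingers": 84}, {"slide": [0, 0, -1], "angular": [0, 0, 0], "fingers": 84}, {"slide": [0, 0, -1], "angular": [0, 0, 0], "fingers": 84}, {"slide": [0, 0, -1], "angular": [0, 0, 0], "fingers": 60}]'

```text
t: 39.8
eef_pos: [0.6181, -0.1455, 0.1976]
ee_rot: [0.0, 0.741, 0.671, 0.0]
ft_force: [0.2, 0.3, -0.3]
gripper_width: 0.842
```

```bash
python3 - <<'E'
from h import *
s,M=st(); save("w19",ctrl.capture("wrist")); im=ctrl.capture("scene"); save("s19",im)
T=np.array([.646,.173,.21]); print("tool delta units",(M.T@(T-s["eef_pos"])/.025).round(2))
E
```

```text
t 39.80 pos [ 0.6181 -0.1455  0.1976] yaw_y -0.098 x [ 0.098  0.995 -0.   ] z [ 0.001 -0.    -1.   ] q [-0.279  0.516  1.688 -0.     0.937 -0.181] F [ 0.2  0.3 -0.3] g 0.842
tool delta units [12.79 -0.14 -0.5 ]
```

View pics/w19.png

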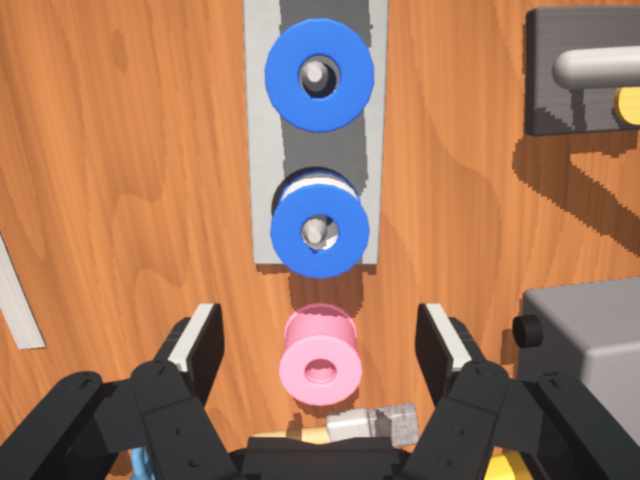

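View pics/s19.png

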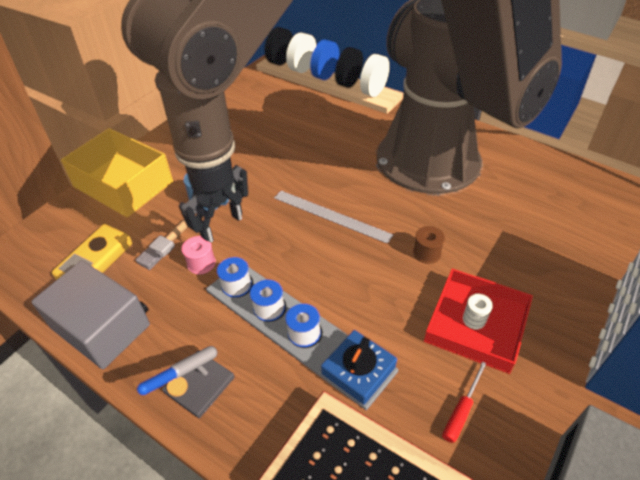

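All three reels are down on the spindles, with tips showing in the bores. Now back over the dial, still at click 7, with the jaws turned to suit the bar.

Call:
apply_moves --moves '[{"slide": [0.8, 0, -0.2], "angular": [0, 0, 0], "fingers": 45}, {"slide": [1, 0, -0.3], "angular": [0, 0, 0], "fingers": 45}, {"slide": [1, 0, 0], "angular": [0, 0, 0], "fingers": 45}, {"slide": [1, 0, 0], "angular": [0, 0, 0], "fingers": 45}, {"slide": [1, 0, 0], "angular": [0, 0, 0], "fingers": 45}, {"slide": [1, 0, 0], "angular": [0, 0, 0], "fingers": 45}, {"slide": [1, 0, 0], "angular": [0, 0, 0], "fingers": 45}, {"slide": [1, 0, 0], "angular": [0, 0, 0], "fingers": 45}, {"slide": [1, 0, 0], "angular": [0, 0, 0], "fingers": 45}, {"slide": [1, 0, 0], "angular": [0, 0, 0], "fingers": 45}, {"slide": [1, 0, 0], "angular": [0, 0, 0], "fingers": 45}, {"slide": [1, 0, 0], "angular": [0, 0, 0], "fingers": 45}]'

```text
t: 41.1
eef_pos: [0.6469, 0.149, 0.2081]
ee_rot: [-0.0, 0.741, 0.671, -0.0]
ft_force: [0.4, 1.0, -0.6]
gripper_width: 0.53
```

Call:
apply_moves --moves '[{"slide": [1, -0.1, 0], "angular": [0, 0, 0], "fingers": 45}, {"slide": [0, 0, 0], "angular": [0, 0, 1], "fingers": 45}, {"slide": [0, 0, 0], "angular": [0, 0, 1], "fingers": 45}, {"slide": [0, 0, 0], "angular": [0, 0, 1], "fingers": 45}, {"slide": [0, 0, 0], "angular": [0, 0, 1], "fingers": 45}, {"slide": [0, 0, 0], "angular": [0, 0, 1], "fingers": 45}, {"slide": [0, 0, 0], "angular": [0, 0, 1], "fingers": 45}, {"slide": [0, 0, 0], "angular": [0, 0, 1], "fingers": 45}, {"slide": [0, 0, 0], "angular": [0, 0, 1], "fingers": 45}, {"slide": [0, 0, 0], "angular": [0, 0, 1], "fingers": 45}, {"slide": [0, 0, 0], "angular": [0, 0, 1], "fingers": 45}, {"slide": [0, 0, 0], "angular": [0, 0, 1], "fingers": 45}]'

```text
t: 42.3
eef_pos: [0.6468, 0.1731, 0.208]
ee_rot: [0.0, 0.997, 0.074, -0.0]
ft_force: [0.3, 0.1, 0.4]
gripper_width: 0.53
```

Call:
apply_moves --moves '[{"slide": [0, 0, 0], "angular": [0, 0, 0.43], "fingers": 45}, {"slide": [0, 0, 0], "angular": [0, 0, 0], "fingers": 45}]'

```text
t: 42.5
eef_pos: [0.6469, 0.1731, 0.208]
ee_rot: [0.0, 0.999, 0.05, -0.0]
ft_force: [0.0, 0.4, 0.4]
gripper_width: 0.531
```

```bash
python3 - <<'E'
from h import *
s,M=st(); I=info("wrist"); im=ctrl.capture("wrist"); save("w20",im)
g=cv2.inRange(hsv(im),(3,170,120),(14,255,255)); g[280:]=0; g[:,:250]=0; g[:,420:]=0
for c,q in blobs(g,20): print(c,q)
T=np.array([.6465,.1729,.086]); print("tool delta units",(M.T@(T-s["eef_pos"])/.025).round(2))
E
```

```text
t 42.50 pos [0.6469 0.1731 0.208 ] yaw_y -1.471 x [ 0.995  0.1   -0.   ] z [-0. -0. -1.] q [ 0.216  0.551  1.592 -0.     0.998  1.687] F [0.  0.4 0.4] g 0.531
[362.1  60.8] [296   0  83 100 418]
[270.5  88.9] [250  87  45   5  65]
[301.   86.7] [291  86  21   3  21]
[321.1 178.8] [318 176   7   6  36]
[321.5 213.4] [318 192   8  44 349]
tool delta units [-0.02  0.01  4.88]
```

View pics/w20.png

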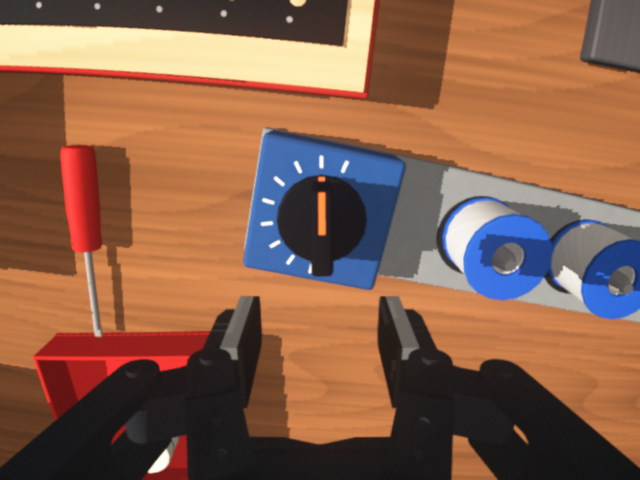

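The pointer (321,179) is upright in view at click 7. Descend, grip, and turn back 1.257 rad (10.47 units).

Call:
apply_moves --moves '[{"slide": [0, 0.04, 0.8], "angular": [0, 0, 0], "fingers": 45}, {"slide": [0, 0, 1], "angular": [0, 0, 0], "fingers": 45}, {"slide": [0, 0, 1], "angular": [0, 0, 0], "fingers": 45}, {"slide": [0, 0, 1], "angular": [0, 0, 0], "fingers": 45}, {"slide": [0, 0, 0.7], "angular": [0, 0, 0], "fingers": 45}, {"slide": [0, 0, 0.35], "angular": [0, 0, 0], "fingers": 45}, {"slide": [0, 0, 0], "angular": [0, 0, 0], "fingers": 45}, {"slide": [0, 0, 0], "angular": [0, 0, 0], "fingers": 20}, {"slide": [0, 0, 0], "angular": [0, 0, 0], "fingers": 15}, {"slide": [0, 0, 0], "angular": [0, 0, 0], "fingers": 5}, {"slide": [0, 0, 0], "angular": [0, 0, 0], "fingers": 5}, {"slide": [0, 0, 0], "angular": [0, 0, 0], "fingers": 5}]'

```text
t: 43.75
eef_pos: [0.6479, 0.1719, 0.0879]
ee_rot: [0.0, 0.999, 0.051, 0.001]
ft_force: [-0.7, -3.9, 4.5]
gripper_width: 0.152
```

Call:
apply_moves --moves '[{"slide": [0, 0, 0], "angular": [0, 0, 0], "fingers": 5}, {"slide": [0, 0, 0], "angular": [0, 0, 0], "fingers": 5}]'

```text
t: 43.95
eef_pos: [0.6479, 0.1719, 0.0879]
ee_rot: [0.0, 0.999, 0.051, 0.001]
ft_force: [-0.7, -3.3, 5.4]
gripper_width: 0.151
```

Call:
apply_moves --moves '[{"slide": [0, 0, 0], "angular": [0, 0, -0.95], "fingers": 5}, {"slide": [0, 0, 0], "angular": [0, 0, -0.95], "fingers": 5}, {"slide": [0, 0, 0], "angular": [0, 0, -0.95], "fingers": 5}, {"slide": [0, 0, 0], "angular": [0, 0, -0.95], "fingers": 5}, {"slide": [0, 0, 0], "angular": [0, 0, -0.95], "fingers": 5}, {"slide": [0, 0, 0], "angular": [0, 0, -0.95], "fingers": 5}, {"slide": [0, 0, 0], "angular": [0, 0, -0.95], "fingers": 5}, {"slide": [0, 0, 0], "angular": [0, 0, -0.95], "fingers": 5}, {"slide": [0, 0, 0], "angular": [0, 0, -0.95], "fingers": 5}, {"slide": [0, 0, 0], "angular": [0, 0, -0.95], "fingers": 5}, {"slide": [0, 0, 0], "angular": [0, 0, -0.95], "fingers": 5}, {"slide": [0, 0, 0], "angular": [0, 0, -0.02], "fingers": 5}]'

```text
t: 45.15
eef_pos: [0.6476, 0.1722, 0.0879]
ee_rot: [0.0, 0.777, 0.63, 0.001]
ft_force: [-2.8, -0.6, 6.9]
gripper_width: 0.147
```

Call:
apply_moves --moves '[{"slide": [0, 0, 0], "angular": [0, 0, 0], "fingers": 5}, {"slide": [0, 0, 0], "angular": [0, 0, 0], "fingers": 5}]'

```text
t: 45.35
eef_pos: [0.6476, 0.1722, 0.0879]
ee_rot: [0.0, 0.778, 0.628, 0.001]
ft_force: [-2.4, -2.0, 7.5]
gripper_width: 0.156
```

```bash
python3 - <<'E'
from h import *
s,M=st(); save("w21",ctrl.capture("wrist"))
E
```

```text
t 45.35 pos [0.6476 0.1722 0.0879] yaw_y -0.213 x [0.212 0.977 0.   ] z [ 0.001  0.    -1.   ] q [ 0.215  0.691  1.674 -0.     0.776  0.428] F [-2.4 -2.   7.5] g 0.156
```

View pics/w21.png

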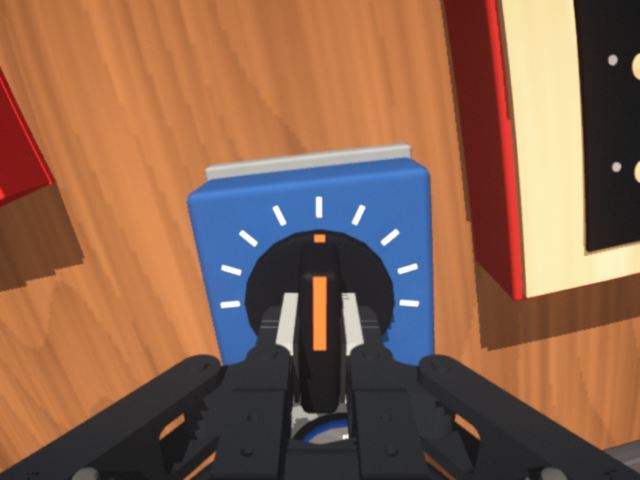

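The pointer is at the middle tick (319,207), with four ticks on each side. That is click 4. Release and rise.

Call:
apply_moves --moves '[{"slide": [0, 0, 0], "angular": [0, 0, 0], "fingers": 40}, {"slide": [0, 0, 0], "angular": [0, 0, 0], "fingers": 45}, {"slide": [0, 0, 0], "angular": [0, 0, 0], "fingers": 45}, {"slide": [0, 0, 0], "angular": [0, 0, 0], "fingers": 45}, {"slide": [0, 0, -0.6], "angular": [0, 0, 0], "fingers": 45}, {"slide": [0, 0, -1], "angular": [0, 0, 0], "fingers": 45}, {"slide": [0, 0, -1], "angular": [0, 0, 0], "fingers": 45}, {"slide": [0, 0, -1], "angular": [0, 0, 0], "fingers": 45}, {"slide": [0, 0, -1], "angular": [0, 0, 0], "fingers": 45}, {"slide": [0, 0, -1], "angular": [0, 0, 0], "fingers": 45}, {"slide": [0, 0, -1], "angular": [0, 0, 0], "fingers": 45}, {"slide": [0, 0, 0], "angular": [0, 0, 0], "fingers": 45}]'

```text
t: 46.6
eef_pos: [0.6489, 0.1726, 0.2565]
ee_rot: [0.001, 0.778, 0.628, 0.003]
ft_force: [0.8, -0.1, 1.1]
gripper_width: 0.528
```

```bash
python3 - <<'E'
from h import *
s,M=st(); save("w22",ctrl.capture("wrist")); im=ctrl.capture("scene"); 
save("s22",cv2.resize(im[180:400,130:420],None,fx=2.7,fy=2.7,interpolation=cv2.INTER_CUBIC)); save("s22f",im)
save("t22",ctrl.capture("top"))
E
```

```text
t 46.60 pos [0.6489 0.1726 0.2565] yaw_y -0.214 x [0.212 0.977 0.003] z [ 0.006  0.001 -1.   ] q [ 0.215  0.505  1.545 -0.     1.086  0.428] F [ 0.8 -0.1  1.1] g 0.528
```

View pics/w22.png

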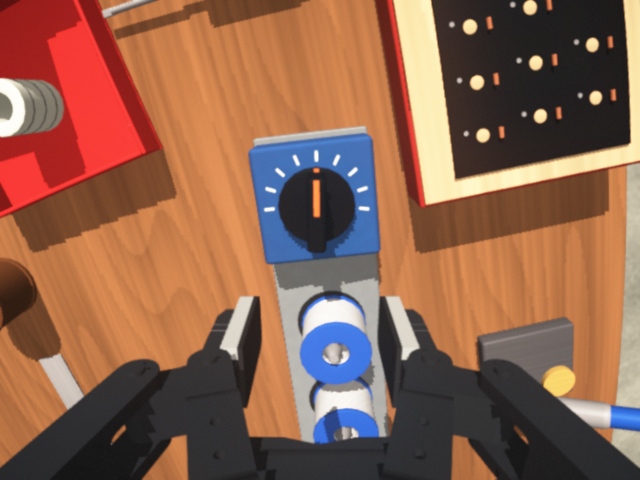

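View pics/s22.png

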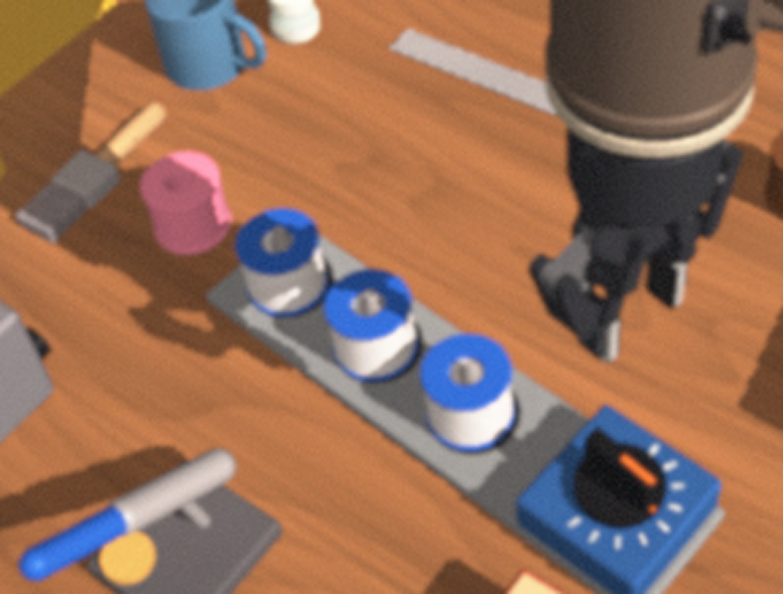

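View pics/t22.png

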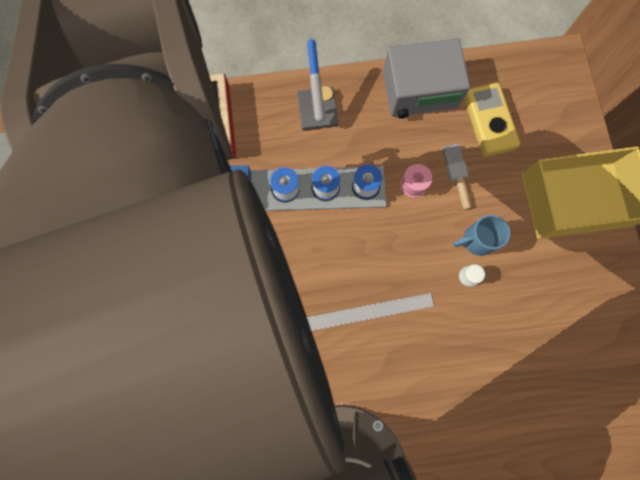

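The pointer (316,170) stays on the middle tick after release. One check on seating height: triangulate the reel tops across the scene and top views. They should come out at about z = 0.068.

```bash
python3 - <<'E'
from h import *
I=info("top");J=info("scene")
def get(n,box,b0):
    im=cv2.imread(f"pics/{n}.png")[:,:,::-1].copy();m=cv2.inRange(hsv(im),(105,130,40),(125,255,255)); r=[]
    for c in cv2.findContours(m,0,1)[0]:
        x,y,w,h=cv2.boundingRect(c)
        if box[0]<x<box[2] and box[1]<y<box[3] and cv2.contourArea(c)>150: r.append((np.round(cv2.fitEllipse(cv2.convexHull(c))[0],1),(x,y,w,h)))
    return r
for n,b in (("t22",(262,150,390,205)),("s22f",(205,250,320,345))):
    for r in get(n,b,0): print(n,r, plane(I if n[0]=="t" else J,r[0],.068).round(4))
a=sorted(get("t22",(262,150,390,205),0),key=lambda r:r[0][0]); b=sorted(get("s22f",(205,250,320,345),0),key=lambda r:-r[0][0])
for p,q in zip(a,b): print(tri([ray(I,p[0]),ray(J,q[0])]).round(4))
E
```

```text
t22 (array([283.8, 180.5]), (271, 168, 27, 26)) [0.6335 0.0412 0.068 ]
t22 (array([325.6, 178.8]), (312, 167, 27, 25)) [ 0.625 -0.052  0.068]
t22 (array([367.9, 177.3]), (355, 165, 27, 26)) [ 0.6159 -0.1462  0.068 ]
s22f (array([301.7, 317.5]), (286, 304, 33, 28)) [0.636  0.0403 0.068 ]
s22f (array([264.8, 292.3]), (248, 281, 34, 24)) [ 0.6274 -0.0541  0.068 ]
s22f (array([232.2, 269.1]), (218, 258, 29, 23)) [ 0.6176 -0.1462  0.068 ]
[0.6346 0.0404 0.0662]
[ 0.6263 -0.0533  0.0668]
[ 0.6166 -0.1468  0.0665]
```

All three tops come out at 0.066–0.067, equal and matching fully home (0.068) within the calibration error. Handing in.

```bash
python3 -c "
from bench import ctrl
print(ctrl.close_job())"
```

```text
the job is handed in; nothing more can be done
None
```

The reel change is finished and handed in, at about 47 s of the 210 s allowed:
- **Brake release:** I turned the dial five clicks clockwise, from click 2 to click 7.
- **Core:** The one white core, on spindle 2, now stands in the red tray.
- **Reels:** Each of the three blue reels is on a spindle of its own.
- **Drag setting:** I turned the dial three clicks back to click 4 and let go.

Last checks before handing in:
- **Dial:** After release, the pointer was on the middle tick, with four ticks on each side.
- **Seating:** The reel tops measured 66–67 mm above the bench against 68 mm for fully home, within the roughly 2 mm calibration error. The spindle tips showed in the bores.
- **Forces:** The highest wrist force I read was about 21 N.
- **Other things:** The pink and brown look-alikes, mug, jar, brush and screwdriver looked undisturbed. I judged that by eye and did not measure it.
- **Knocked reel:** I looked at each reel again before gripping it, and none had been knocked.

No check failed. The wrist camera and the fixed cameras disagreed by about 2 mm on the spindle positions. I corrected for this, and the reels went on without any contact force.

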